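Stand the marker pens in the beaker

ROBOT

A 6-joint arm with a two-finger parallel gripper is mounted at the origin on a cart in front of the work surface, level with it; the furniture and walls round the work are solid. World frame = base frame: x ahead of the robot, y to its left, z up, the work surface at z = 0. Lengths are in m, angles in rad, forces in N, time in s.
With the tool pointing down it reaches from about 0.3 to 0.775 m from the base axis. Payload 14.6 kg.
Tool frame: the origin (TCP) lies midway between the tips of the shut fingers; the grasp point (between the pads) lies 19 mm behind it (ctrl.tcp_to_grasp is the distance from the TCP to the grasp point, in m); x points along the fingers, y is the direction in which the jaws open and shut, and the axes are right-handed (so a half turn about x gives the same grasp; the last joint's range is limited). The gripper opens to 94 mm and grips with 3 to 60 N. Pads are 16 mm wide; open, the fingers measure 119 mm over their backs; the gripper's body (75 mm by 177 mm) begins 78 mm behind the grasp point.
Start: joints at [1.116, 0.3, 1.521, -0, 1.321, -0.067], TCP at [0.208, 0.509, 0.205] pointing down, gripper open.
Joint ranges: [-3.03, 3.03], [-0.79, 2.21], [0.23, 2.52], [-1.04, 4.18], [0, 3.07], [-2.55, 2.55]. Speed limits (rad/s): [2.22, 2.22, 2.57, 3.14, 3.14, 3.14].

INTERFACE

Orientations are given as [roll, pitch, yaw] about the fixed x, y, z axes, in that order (R = Rz(yaw) Ry(pitch) Rx(roll)).
In Python, from station import ctrl gives the robot as it stands.
- The arm moves only by the tool jog_arm, never from a script. Its argument "rows" is one flat list of numbers, 7 for each row, row after row: the shift along the world's x, y, z in m, then the turn, a rotation vector about the world's x, y, z in degrees, then the closure, from 0 (fully open) to 1 (shut). A call has 1 to 8 rows; each row shifts and turns the commanded pose from where the row before left it; what a row does not reach is not made up. A row lasts 1/12 s, in which the tool goes at most 41.7 mm and 7.16 degrees, less where a joint would pass 70% of its speed; a pose out of reach is approached as far as the arm can. A call with a gripper value outside its range is refused whole. The fingers move at their own pace and stop on an object; "squeeze" is the grip in N (left out, the last holds). Time passes only in rows, so rows that do not move let the fingers close. It gives the time, the measured TCP pose, the force and the opening at its end, in the units of the state.
- ctrl.get_obs(): the state, without advancing time (a new reading comes with each control period).
- ctrl.camera(name): name is "scene" or "top" or "wrist"; returns (picture, depth): 400x640x3 uint8, red, green, blue; 400x640 float32, m along the optical axis (not along the pixel's ray), 0 where there is no reading.
- ctrl.camera_model(name): a dict with "K" (3x3 intrinsics, pixels), "extrinsics" (4x4, takes a point from camera to world coordinates). Camera axes: x right, y down, z forward; pixel columns grow to the right and rows downward; lengths in m; the calibration is good to about 2 mm. The wrist camera is an equidistant fisheye: a pixel r from the principal point sees the ray r / f radians off the axis. A picture is of the moment at which its call begins: read the wrist's pose just before it. camera_model takes no time and is no camera call; for the wrist camera it gives the pose at the moment of the call.
- ctrl.hand_in(): hands the job in, once; it reports no verdict.
The state is a dict: "time_s": time; "qpos": joint angles; "joint_vel": joint speeds; "tau": joint torques, N m; "ee_pos": TCP position; "eef_rot": TCP orientation; "force": force on the tool from outside, world axes, zero at the start; "moment": the same for the moment, N m; "grip_width": finger opening in m.
Only numpy, scipy, OpenCV 4.12 (cv2) and the standard library are available. Lean on these libraries where they do the work, as an engineer would, in place of code of your own. Each camera call takes 0.05 s, during which the arm holds its last target.

TASK

Clear the two marker pens off the white mat: stand both of them on end (either end up) in the wide beaker that serves as the pen pot. Lower each pen in rather than dropping it from above, leave the beaker standing upright where it is, and do not disturb the tall narrow beaker, the timer or the red lid.

Things in the scene. Friction and masses are not known exactly. Their poses are not given: they have to be found in the camera images.
- marker_1_center (a point): Black-and-white marker pen, 134 mm long, 12 mm thick, about 20 g, lying on the white mat. This point is its centre, half-way along and half-way through. Its x axis runs along the pen; while the pen lies flat its z axis points up. It may be gripped anywhere along its length.
- marker_2_center (a point): Blue-and-white marker pen, 134 mm long, 12 mm thick, about 20 g, lying on the white mat. This point is its centre, half-way along and half-way through. Its x axis runs along the pen; while the pen lies flat its z axis points up. It may be gripped anywhere along its length.
- wide_beaker: Loose clear glass beaker, the wide one: 71 mm across, 92 mm high, mouth about 62 mm wide inside, inner floor about 3 mm up, about 150 g. The pens go into it and may lean on its wall. Its origin is the centre of its underside. Its z axis points up.
- tall_beaker: Bystander: loose clear glass beaker, tall and narrow, 55 mm across and 118 mm high. Its origin is the centre of its underside.
- bench_timer: Bystander: loose flat white timer with rounded corners, 62x62x16 mm. Its origin is the centre of its underside.
- red_lid: Bystander: loose round red screw lid, 58 mm across, 12 mm high, lying on the worktop. Its origin is the centre of its underside.
- bench_mat: Fixed flat white plastic mat, 220 mm (its x) by 240 mm (its y), 3 mm thick; the pens lie on it. Its origin is the centre of its underside.

How it is judged:
By the outcome, as a careful person would: the job done as asked, in the order asked, and still so for the second after the job is handed in, with the robot touching nothing.
It also fails if it takes over 70 s, if anything falls off the work surface, if the arm or the gripper's body presses on something with over 40 N, if the wrist force passes 120 N, or if a joint passes its speed limit or range.

## Working session

There is one attempt and no reset: what is moved stays moved. The work goes in short steps, Python scripts to look and compute and a tool call to move; the robot and the scene stay as the last step left them, time stands still between calls to the robot, and variables do not carry over. Pictures are saved under pics/ and viewed, and the job is handed in when it is done.

Besides the shell and the picture viewer there is one more tool, called by a JSON object that holds its "fn" and its "kwargs". jog_arm: Moves the arm, as the interface text tells. Its arguments: {"type":"object","properties":{"rows":{"type":"array"},"squeeze":{"type":"number"}},"required":["rows"]}

```bash
ls; mkdir -p pics; python3 - <<'E'
from station import ctrl
import cv2, numpy as np
print(ctrl.get_obs())
for n in("top","scene"):
    p,d=ctrl.camera(n); cv2.imwrite(f"pics/{n}0.png",p[:,:,::-1]); np.savez(f"{n}0.npz",p=p,d=d,**ctrl.camera_model(n)); print(ctrl.camera_model(n))
E
```

```text
pics
{'time_s': 0.0, 'qpos': array([ 1.11639590e+00,  3.00468048e-01,  1.52161619e+00,  9.53268249e-06,
        1.32070198e+00, -6.66059908e-02]), 'joint_vel': array([ 8.67568101e-04, -2.32315157e-05, -1.21203207e-03,  1.48458292e-03,
        1.08081525e-03, -1.26401425e-04]), 'tau': array([-3.66974018e-05, -5.31809521e+01, -3.52730370e+01,  7.07636168e-02,
        2.44434597e-02, -9.45700231e-05]), 'ee_pos': array([0.20786219, 0.50890795, 0.20487316]), 'eef_rot': array([-1.64513803,  1.56960272, -2.03293483]), 'force': array([-0.05154429,  0.75686048, -0.2536514 ]), 'moment': array([ 0.04632763, -0.0446016 ,  0.02300265]), 'grip_width': 0.09377214825489878}
{'K': array([[389.32471595,   0.        , 315.240226  ],
       [  0.        , 389.32471595, 198.05689783],
       [  0.        ,   0.        ,   1.        ]]), 'extrinsics': array([[-0.022129  , -0.98785329,  0.15380565,  0.35543718],
       [-0.99972484,  0.02066753, -0.01109464,  0.0402008 ],
       [ 0.0077811 , -0.15400884, -0.98803883,  1.02915553],
       [ 0.        ,  0.        ,  0.        ,  1.        ]])}
{'K': array([[461.46231628,   0.        , 315.5109824 ],
       [  0.        , 461.46231628, 197.69852737],
       [  0.        ,   0.        ,   1.        ]]), 'extrinsics': array([[ 0.4291109 , -0.69762735,  0.57374203, -0.07977822],
       [-0.90323548, -0.33523755,  0.2679206 , -0.26158933],
       [ 0.00543113, -0.63319181, -0.77397586,  0.85019577],
       [ 0.        ,  0.        ,  0.        ,  1.        ]])}
```

View pics/top0.png

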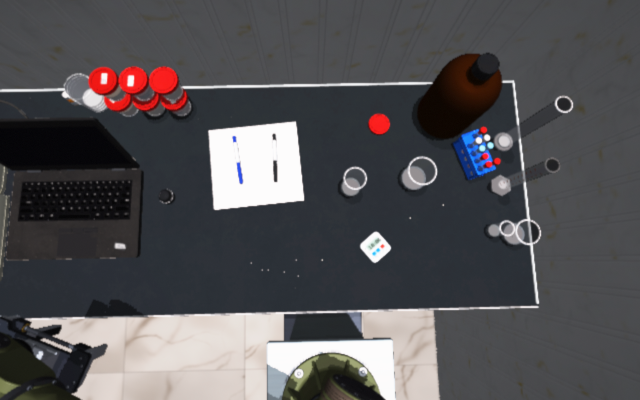

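View pics/scene0.png

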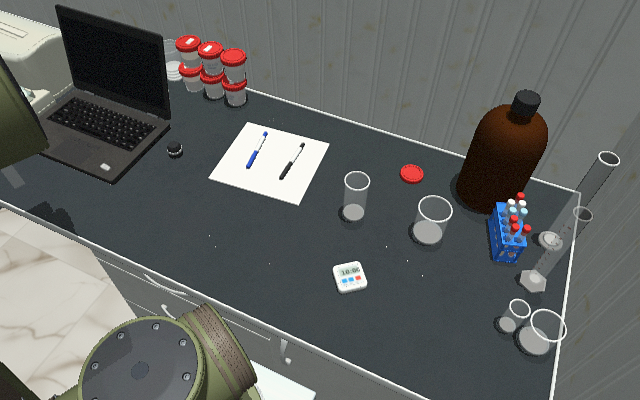

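The top view shows the mat at (255,166), the blue pen from (236,136) to (241,184) and the black pen from (275,133) to (276,182). The tall beaker's rim is at (355,179), the wide beaker's rim at (421,171), the timer at (375,247) and the lid at (379,124). I'll enlarge these.

```bash
python3 - <<'E'
import cv2
p=cv2.imread("pics/top0.png")
a=cv2.resize(p[120:215,200:310],None,fx=6,fy=6,interpolation=cv2.INTER_CUBIC);cv2.imwrite("pics/c1.png",a)
a=cv2.resize(p[145:205,330:445],None,fx=6.5,fy=6.5,interpolation=cv2.INTER_CUBIC);cv2.imwrite("pics/c2.png",a)
p=cv2.imread("pics/scene0.png")
a=cv2.resize(p[160:260,330:470],None,fx=5.5,fy=5.5,interpolation=cv2.INTER_CUBIC);cv2.imwrite("pics/c3.png",a)
E
```

```text
(no output)
```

View pics/c1.png

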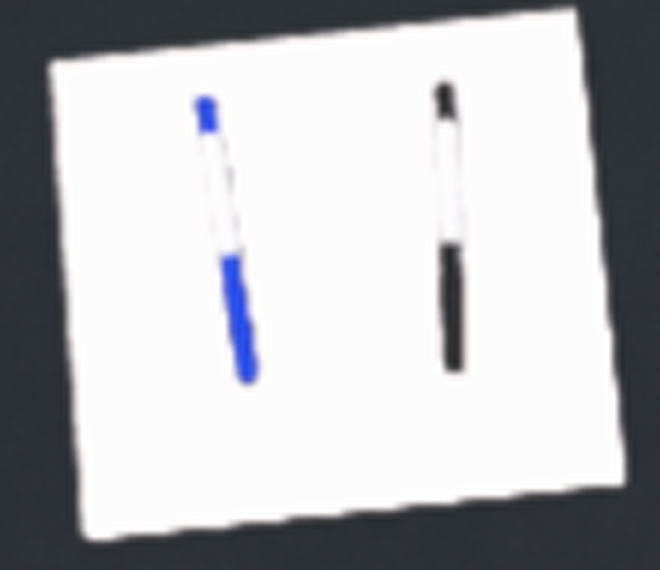

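View pics/c2.png

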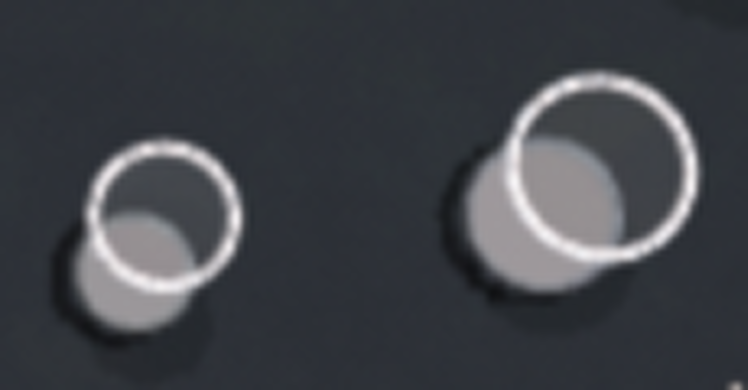

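View pics/c3.png

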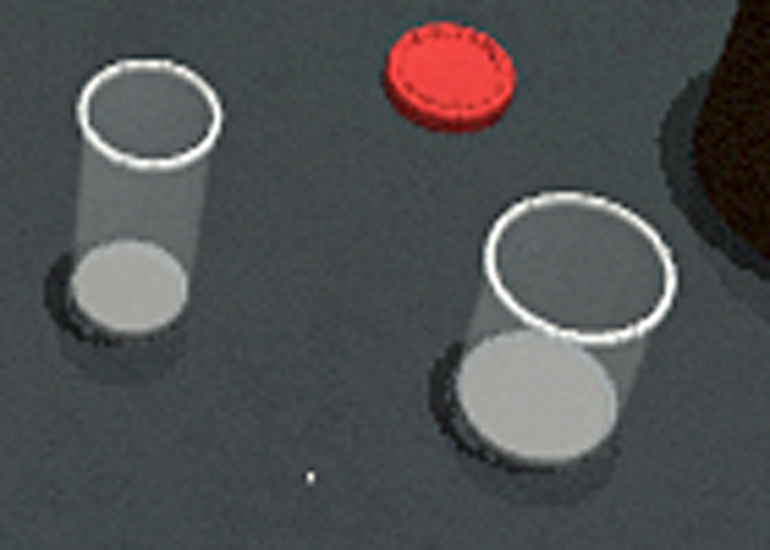

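c1 gives the blue pen's ends at (205,99) and (248,381), and the black pen's at (445,85) and (454,371). In c2 the wide rim is centred at (604,167) with its floor at (545,213), and the tall rim at (165,216) with its floor at (134,272). In c3 the wide rim is at (581,267) with its floor at (537,396).

```bash
cat > h.py <<'E'
import numpy as np
def load(n): return np.load(n+".npz")
def ray(m,u,v,z):
    K=m["K"];E=m["extrinsics"]
    d=E[:3,:3]@np.array([(u-K[0,2])/K[0,0],(v-K[1,2])/K[1,1],1.]); o=E[:3,3]
    return o+d*(z-o[2])/d[2]
def crop(u,v,s,ou,ov): return (u+.5)/s-.5+ou,(v+.5)/s-.5+ov
E
python3 - <<'E'
from h import *
t=load("top0");s=load("scene0")
P=lambda u,v,z:ray(t,*crop(u,v,6,200,120),z)
for n,a,b in(("blue",(205,98),(248,382)),("black",(445,83),(454,373))):
    A=P(*a,.009);B=P(*b,.009);print(n,A.round(4),B.round(4),np.linalg.norm(A-B),((A+B)/2).round(4),np.degrees(np.arctan2(*(A-B)[1::-1])))
m=[P(*c,.003) for c in((50,62),(577,8),(626,485),(88,540))];print(np.round(m,3),[np.linalg.norm(m[i]-m[i-1]) for i in range(4)])
Q=lambda u,v,z:ray(t,*crop(u,v,6.5,330,145),z).round(4)
print("wide",Q(604,167,.092),Q(545,213,.003),"rim w",np.linalg.norm(Q(508,167,.092)-Q(699,167,.092)));print("tall",Q(165,216,.118),Q(134,272,.003))
R=lambda u,v,z:ray(s,*crop(u,v,5.5,330,160),z).round(4)
print("scene wide",R(581,267,.092),R(537,396,.003),"tall",R(151,114,.118),R(130,286,.003))
S=lambda u,v,z:ray(s,u,v,z).round(4)
print("scene pens",S(265,133,.009),S(249,166,.009),S(303,145,.009),S(281,178,.009))
print("bottle", t["d"][60:140:10,430:500:10].round(3))
# rough points of bottle
E=t["extrinsics"];K=t["K"]
for u,v in((485,65),(470,80),(440,120)):
    d=t["d"][v,u];print(u,v,(E@np.array([(u-K[0,2])/K[0,0]*d,(v-K[1,2])/K[1,1]*d,d,1]))[:3].round(3))
from station import ctrl
from scipy.spatial.transform import Rotation as Ro
o=ctrl.get_obs();print(Ro.from_euler('xyz',o['eef_rot']).as_matrix().round(3),ctrl.tcp_to_grasp)
E
```

```text
blue [0.6896 0.2462 0.009 ] [0.5583 0.2258 0.009 ] 0.1328615230701893 [0.6239 0.236  0.009 ] 8.819416901152609
black [0.6945 0.1376 0.009 ] [0.5605 0.1344 0.009 ] 0.1340698339181914 [0.6275 0.136  0.009 ] 1.3800511664023116
[[0.71  0.318 0.003]
 [0.731 0.078 0.003]
 [0.509 0.059 0.003]
 [0.49  0.297 0.003]] [np.float64(0.22112929722020824), np.float64(0.24150151983309412), np.float64(0.22239270923835505), np.float64(0.23875474571756725)]
wide [ 0.5652 -0.2366  0.092 ] [ 0.5661 -0.2372  0.003 ] rim w 0.07271347880551444
tall [ 0.5443 -0.066   0.118 ] [ 0.5448 -0.0657  0.003 ]
scene wide [ 0.5651 -0.2365  0.092 ] [ 0.568  -0.2361  0.003 ] tall [ 0.544 -0.067  0.118] [ 0.5485 -0.0649  0.003 ]
scene pens [0.6863 0.246  0.009 ] [0.5642 0.2229 0.009 ] [0.6895 0.1348 0.009 ] [0.5634 0.1321 0.009 ]
bottle [[0.973 0.969 0.977 0.863 0.855 0.799 0.8  ]
 [1.02  1.025 0.866 0.853 0.843 0.795 0.796]
 [1.083 0.887 0.86  0.85  0.847 0.823 0.848]
 [0.962 0.893 0.863 0.848 0.845 0.842 0.843]
 [0.96  0.904 0.876 0.861 0.851 0.852 0.859]
 [0.976 0.931 0.895 0.877 0.874 0.873 1.086]
 [1.002 0.965 0.94  0.924 0.928 1.079 1.079]
 [1.046 1.011 0.993 0.995 1.073 0.964 1.075]]
485 65 [ 0.739 -0.322  0.287]
470 80 [ 0.732 -0.311  0.235]
440 120 [ 0.688 -0.284  0.107]
[[-0.     0.378  0.926]
 [-0.001  0.926 -0.378]
 [-1.    -0.001 -0.   ]] 0.0188
```

Both cameras agree to within about 2 mm, and the sizes check out (pens 133–134 mm, mat 221×240 mm, rim 72 mm). The plan is to grip each pen near its far end, pitch the tool up about 70° so the pen hangs down, and lower it in with a slight lean. I'll start with the black pen.

{"fn": "jog_arm", "kwargs": {"rows": [0.031,-0.025,-0.006,0,0,1.6,0.4,0.031,-0.025,-0.006,0,0,1.6,0.4,0.031,-0.025,-0.006,0,0,1.6,0.4,0.031,-0.025,-0.006,0,0,1.6,0.4,0.031,-0.025,-0.006,0,0,1.6,0.4,0.031,-0.025,-0.006,0,0,1.6,0.4,0.031,-0.025,-0.006,0,0,1.6,0.4,0.031,-0.025,-0.006,0,0,1.6,0.4], "squeeze": 15}}

```text
time_s: 0.77
ee_pos: [0.4572, 0.3075, 0.157]
eef_rot: [-2.445, 1.57, -2.608]
force: [0.2, 0.6, -0.3]
grip_width: 0.0562
```

{"fn": "jog_arm", "kwargs": {"rows": [0.031,-0.025,-0.006,0,0,1.6,0.4,0.031,-0.025,-0.006,0,0,1.6,0.4,0.031,-0.025,-0.006,0,0,1.6,0.4,0.031,-0.025,-0.006,0,0,1.6,0.4,0.031,-0.025,-0.006,0,0,1.6,0.4,0.031,-0.025,-0.006,0,0,1.6,0.4,0.031,-0.022,-0.006,0,0,1.2,0.4,0,0,0,0,0,0,0.4]}}

```text
time_s: 1.43
ee_pos: [0.6757, 0.1322, 0.1123]
eef_rot: [-2.752, 1.568, -2.731]
force: [-0.6, 0.2, 0.1]
grip_width: 0.0561
```

```bash
cat >> h.py <<'E'
from scipy.spatial.transform import Rotation as Ro
def st():
    from station import ctrl
    o=ctrl.get_obs();M=Ro.from_euler('xyz',o['eef_rot']).as_matrix()
    print("t",o['time_s'],"q",o['qpos'].round(3),"p",o['ee_pos'].round(4),"F",o['force'].round(1),"w",round(o['grip_width'],4));print(M.round(3))
    open("log.txt","a").write(repr((o['qpos'].tolist(),o['ee_pos'].tolist(),M.tolist()))+"\n")
    return o,M
E
python3 -c "from h import *;st()"
```

```text
t 1.4333 q [ 1.400e-01  6.910e-01  1.165e+00 -1.000e-03  1.288e+00 -1.451e+00] p [0.6757 0.1322 0.1123] F [-0.6  0.2  0.1] w 0.0561
[[-0.003 -0.021  1.   ]
 [-0.001  1.     0.021]
 [-1.    -0.001 -0.003]]
```

{"fn": "jog_arm", "kwargs": {"rows": [0,0.005,-0.02,0,0,0,0.5,0,0,-0.025,0,0,0,0.5,0,0,-0.025,0,0,0,0.5,0,0,-0.02,0,0,0,0.5,0,0,-0.01,0,0,0,0.5,0,0,-0.007,0,0,0,0.5,0,0,0,0,0,0,0.5,0,0,0,0,0,0,0.5]}}

```text
time_s: 2.1
ee_pos: [0.6734, 0.1423, 0.0093]
eef_rot: [0.118, 1.57, 0.142]
force: [0.2, 0.2, -0.2]
grip_width: 0.0468
```

```bash
python3 - <<'E'
from h import *
st()
from station import ctrl
import cv2
for n in("wrist","scene"):
    p,d=ctrl.camera(n)
    if n=="scene": p=cv2.resize(p[80:240,180:400],None,fx=3.5,fy=3.5)
    cv2.imwrite(f"pics/{n}1.png",p[:,:,::-1])
E
```

```text
t 2.1 q [ 0.155  0.802  1.232 -0.     1.107 -1.44 ] p [0.6734 0.1423 0.0093] F [ 0.2  0.2 -0.2] w 0.0468
[[ 0.001 -0.024  1.   ]
 [ 0.     1.     0.024]
 [-1.     0.     0.001]]
```

View pics/wrist1.png

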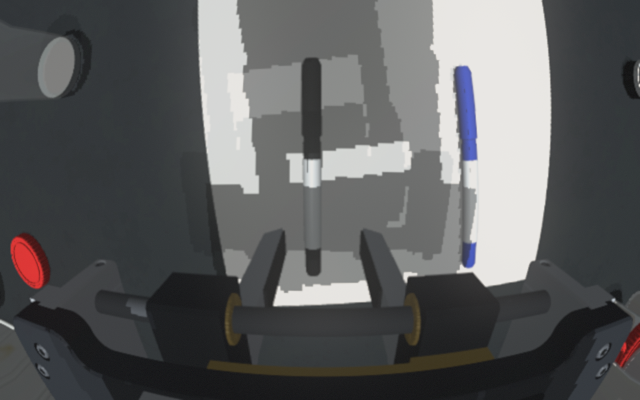

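View pics/scene1.png

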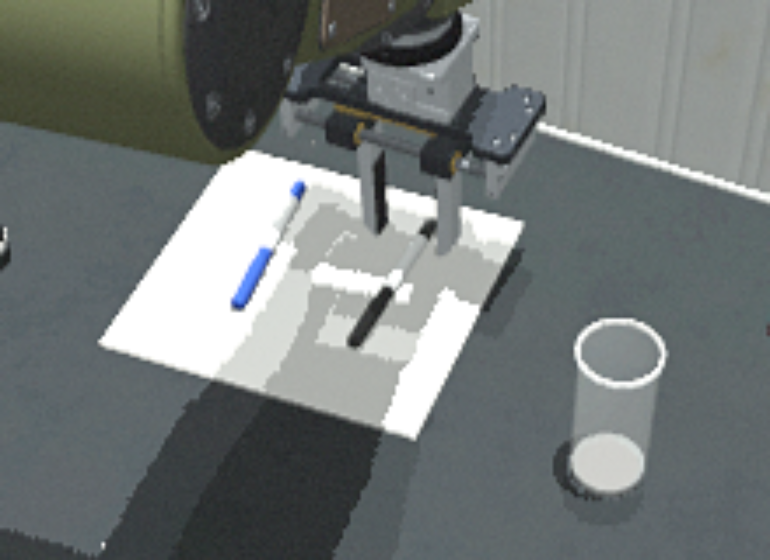

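The wrist view shows the black pen at x≈313, between the fingers at about 270 and 375 but slightly to one side. I'll shift 5 mm to −y, go down 4.5 mm and close.

{"fn": "jog_arm", "kwargs": {"rows": [0.001,-0.005,0,0,0,0,0.5,0,0,-0.0045,0,0,0,0.5,0,0,0,0,0,0,0.6,0,0,0,0,0,0,1,0,0,0,0,0,0,1,0,0,0,0,0,0,1,0,0,0,0,0,0,1,0,0,0,0,0,0,1], "squeeze": 15}}

```text
time_s: 2.87
ee_pos: [0.674, 0.1372, 0.004]
eef_rot: [-0.292, 1.571, -0.268]
force: [-0.6, -0.1, 0.7]
grip_width: 0.0114
```

{"fn": "jog_arm", "kwargs": {"rows": [0,0,0,0,0,0,1,0,0,0,0,0,0,1,0,0,0.01,0,0,0,1,0,0,0.02,0,0,0,1,0,0,0.02,0,0,0,1,0,0,0.02,0,0,0,1,0,0,0,0,0,0,1]}}

```text
time_s: 3.45
ee_pos: [0.6759, 0.1374, 0.0793]
eef_rot: [0.119, 1.564, 0.143]
force: [0.3, 0.4, 0.6]
grip_width: 0.0115
```

```bash
python3 - <<'E'
from h import *
st()
from station import ctrl
import cv2
for n in("wrist","scene"):
    p,d=ctrl.camera(n)
    if n=="scene": p=cv2.resize(p[80:240,180:400],None,fx=3.5,fy=3.5)
    cv2.imwrite(f"pics/{n}2.png",p[:,:,::-1])
E
```

```text
t 3.45 q [ 0.148  0.72   1.197 -0.     1.218 -1.447] p [0.6759 0.1374 0.0793] F [0.3 0.4 0.6] w 0.0115
[[ 0.007 -0.024  1.   ]
 [ 0.001  1.     0.024]
 [-1.     0.001  0.007]]
```

View pics/scene2.png

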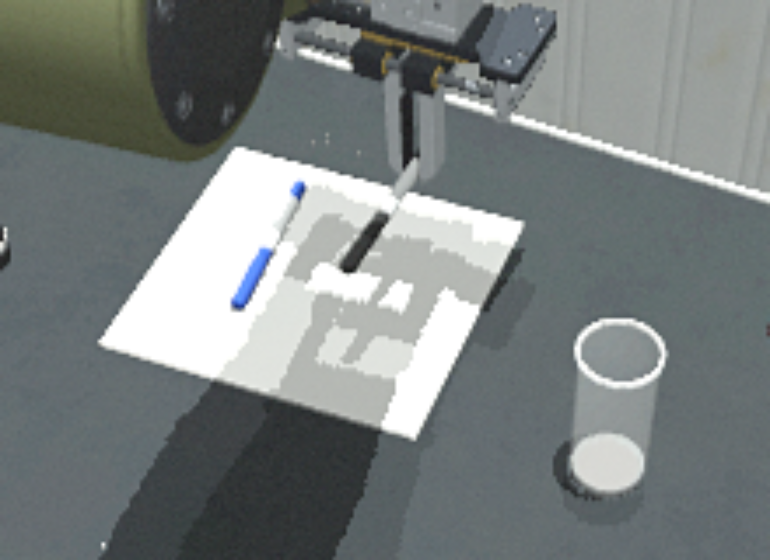

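The black pen is lifted and held level (opening 11.5 mm). Next I'll raise it, pull back a little and pitch the tool up.

{"fn": "jog_arm", "kwargs": {"rows": [-0.01,0,0.03,0,0,0,1,-0.01,0,0.03,0.15,-6.5,0,1,-0.01,0,0.03,0.15,-6.5,0,1,-0.01,0,0.03,0.15,-6.5,0,1,-0.01,0,0.03,0.15,-6.5,0,1,-0.01,0,0.03,0.15,-6.5,0,1,-0.01,0,0.03,0.15,-6.5,0,1,0,0,0,0,0,0,1]}}

```text
time_s: 4.22
ee_pos: [0.6022, 0.1376, 0.2881]
eef_rot: [0.001, 0.879, 0.026]
force: [-0.2, -0.3, 0.9]
grip_width: 0.0114
```

```bash
python3 - <<'E'
from h import *
st()
import numpy as np
from scipy.optimize import least_squares
D=[eval(l) for l in open("log.txt")]
D.append(([1.1164,.30047,1.52162,0,1.3207,-.0666],[.20786,.50891,.20487],None))
print(len(D))
def f(p):
    a,b,h,c,e=p;r=[]
    for q,x,M in D:
        s=q[1];t=s+q[2];w=t+q[4]
        R=np.hypot(x[0],x[1])
        r+=[a*np.sin(s)+b*np.sin(t)+e*np.cos(t)+c*np.sin(w)-R, h+a*np.cos(s)+b*np.cos(t)-e*np.sin(t)+c*np.cos(w)-x[2]]
    return r
s=least_squares(f,[.4,.4,.3,.3,0]);print(s.x,np.abs(s.fun).max())
E
```

```text
t 4.2167 q [ 0.219  0.057  1.759 -0.203  0.654 -1.258] p [0.6022 0.1376 0.2881] F [-0.2 -0.3  0.9] w 0.0114
[[ 0.638 -0.025  0.77 ]
 [ 0.016  1.     0.019]
 [-0.77   0.     0.638]]
5
[0.42911535 0.44794114 0.22812637 0.27432218 0.04798338] 0.001312234210813279
```

```bash
cat >> h.py <<'E'
from scipy.optimize import least_squares
def fk(q,p):
    a,b,h,c,e,d=p
    R1=Ro.from_euler('z',q[0]); R2=R1*Ro.from_euler('y',q[1]); R3=R2*Ro.from_euler('y',q[2])
    Rw=R3*Ro.from_euler('zy',[0,0]) ; Rw=R3*Ro.from_euler('ZYZ',[q[3],q[4],q[5]])
    el=np.array([0,0,h])+R2.apply([0,d,a]); wr=el+R3.apply([e,0,b]); t=wr+Rw.apply([0,0,c])
    return t,Rw.as_matrix(),el,wr
E
python3 - <<'E'
from h import *
D=[eval(l) for l in open("log.txt")]
# const C: M = Rw @ C
for q,x,M in D: print((fk(q,[.43,.448,.228,.274,.048,0])[1].T@np.array(M)).round(3).tolist())
def f(p): return np.concatenate([fk(q,p)[0]-x for q,x,M in D]+[[p[3]*0]])
s=least_squares(f,[.43,.448,.228,.274,.048,0]);print(s.x.round(4),np.abs(s.fun).max())
E
```

```text
[[-0.0, -1.0, -0.0], [-0.0, 0.0, -1.0], [1.0, -0.0, -0.0]]
[[-0.0, -1.0, 0.0], [0.0, -0.0, -1.0], [1.0, -0.0, 0.0]]
[[-0.0, -1.0, -0.0], [0.0, 0.0, -1.0], [1.0, -0.0, 0.0]]
[[-0.0, -1.0, 0.0], [0.0, -0.0, -1.0], [1.0, -0.0, 0.0]]
[0.4242 0.4475 0.2212 0.2706 0.0409 0.0366] 1.2501022439437293e-10
```

The fitted forward kinematics match the measurements exactly. I'll use them to choose a heading over the beaker that stays within the joint limits.

```bash
cat >> h.py <<'E'
P=None
def getP():
    D=[eval(l) for l in open("log.txt")]
    return least_squares(lambda p:np.concatenate([fk(q,p)[0]-x for q,x,M in D]),[.4242,.4475,.2212,.2706,.0409,.0366]).x
C=np.array([[0,-1,0],[0,0,-1],[1,0,0]])
lo=np.array([-3.03,-.79,.23,-1.04,0,-2.55]);hi=np.array([3.03,2.21,2.52,4.18,3.07,2.55])
def Rtool(head,down):  # tool x at heading, 'down' below horizontal; y horizontal left-of-heading; deg
    h,d=np.radians([head,down]);x=np.array([np.cos(h)*np.cos(d),np.sin(h)*np.cos(d),-np.sin(d)]);y=np.array([-np.sin(h),np.cos(h),0])
    return np.stack([x,y,np.cross(x,y)],1)
def ik(t,R,q0,P):
    def f(q):
        T,Rw,_,_=fk(q,P);return np.concatenate([(T-t)*5,Ro.from_matrix((Rw@C).T@R).as_rotvec()])
    s=least_squares(f,np.clip(q0,lo+.01,hi-.01),bounds=(lo,hi));return s.x,np.abs(s.fun).max()
E
python3 - <<'E'
from h import *
P=getP();D=[eval(l) for l in open("log.txt")];q=np.array(D[-1][0])
bk=np.array([.566,-.237])
def target(head,down,rb,lat,zb,L):
    R=Rtool(head,down);u=np.array([np.cos(np.radians(head)),np.sin(np.radians(head))]);n=np.array([-u[1],u[0]])
    b=np.array([*(bk+u*rb+n*lat),zb])       # pen bottom centre
    return b+R[:,2]*L+R[:,0]*.005, R
for head in(0,10,20,30,45,60,75):
  for down in(20,25):
    t,R=target(head,down,-.013,0,.010,.115)
    best=None
    for s in([-.3,.3,2.2,.5,.6,-1],[-.7,.3,2.2,1,.8,-.5],[-.8,.3,2.2,1.5,1,0],[-.7,.3,2.2,2.,1,0.5]):
        x,e=ik(t,R,np.array(s),P)
        if best is None or e<best[1]: best=(x,e)
    x,e=best;_,_,el,wr=fk(x,P);print(head,down,x.round(2),round(e,4),"tcp",t.round(3),"el",el.round(2),"wr",wr.round(2))
E
```

```text
0 20 [-0.69  0.47  2.06  2.16  0.8   2.1 ] 0.0 tcp [ 0.597 -0.237  0.116] el [ 0.17 -0.09  0.6 ] wr [ 0.34 -0.24  0.21]
0 25 [-0.67  0.45  2.02  2.06  0.69  2.22] 0.0 tcp [ 0.606 -0.237  0.112] el [ 0.17 -0.09  0.6 ] wr [ 0.36 -0.24  0.23]
10 20 [-0.76  0.51  1.99  1.89  0.91  2.22] 0.0 tcp [ 0.597 -0.232  0.116] el [ 0.18 -0.11  0.59] wr [ 0.35 -0.28  0.21]
10 25 [-0.72  0.49  1.96  1.8   0.81  2.33] 0.0 tcp [ 0.606 -0.23   0.112] el [ 0.17 -0.1   0.6 ] wr [ 0.36 -0.27  0.23]
20 20 [-0.8   0.55  1.91  1.67  1.04  2.3 ] 0.0 tcp [ 0.595 -0.226  0.116] el [ 0.18 -0.13  0.58] wr [ 0.36 -0.31  0.21]
20 25 [-0.76  0.53  1.88  1.59  0.95  2.4 ] 0.0 tcp [ 0.604 -0.223  0.112] el [ 0.18 -0.12  0.59] wr [ 0.37 -0.31  0.23]
30 20 [-0.82  0.61  1.81  1.49  1.17  2.36] 0.0 tcp [ 0.593 -0.221  0.116] el [ 0.19 -0.15  0.57] wr [ 0.37 -0.35  0.21]
30 25 [-0.79  0.58  1.79  1.43  1.09  2.43] 0.0 tcp [ 0.601 -0.217  0.112] el [ 0.19 -0.14  0.58] wr [ 0.39 -0.34  0.23]
45 20 [-0.83  0.69  1.64  1.28  1.37  2.4 ] 0.0 tcp [ 0.588 -0.215  0.116] el [ 0.21 -0.18  0.55] wr [ 0.41 -0.39  0.21]
45 25 [-0.8   0.66  1.64  1.23  1.3   2.46] 0.0 tcp [ 0.594 -0.209  0.112] el [ 0.21 -0.16  0.56] wr [ 0.42 -0.38  0.23]
60 20 [-0.82  0.79  1.46  1.12  1.57  2.42] 0.0 tcp [ 0.582 -0.21   0.116] el [ 0.23 -0.19  0.52] wr [ 0.45 -0.43  0.21]
60 25 [-0.79  0.75  1.47  1.07  1.5   2.45] 0.0 tcp [ 0.586 -0.202  0.112] el [ 0.23 -0.18  0.53] wr [ 0.46 -0.41  0.23]
75 20 [-0.78  0.89  1.27  0.98  1.77  2.4 ] 0.0 tcp [ 0.574 -0.207  0.116] el [ 0.26 -0.21  0.49] wr [ 0.51 -0.45  0.21]
75 25 [-0.76  0.84  1.3   0.93  1.71  2.41] 0.0 tcp [ 0.576 -0.198  0.112] el [ 0.26 -0.19  0.5 ] wr [ 0.51 -0.44  0.23]
```

```bash
cat > sim.py <<'E'
from h import *
F=np.diag([1,-1,-1.])
def run(wps,q,P,N=10,flip=True,show=2):
    # wps: (pos,head,down)
    prev=wps[0]
    for w in wps[1:]:
        for i in range(1,N+1):
            s=i/N;t=(1-s)*np.array(prev[0])+s*np.array(w[0]);R=Rtool(prev[1]+s*(w[1]-prev[1]),prev[2]+s*(w[2]-prev[2]))
            if flip:R=R@F
            qn,e=ik(t,R,q,P);dq=np.abs(qn-q).max();q=qn
            if i%(N//show)==0: print(np.round(t,3),"h%.0f d%.0f"%(prev[1]+s*(w[1]-prev[1]),prev[2]+s*(w[2]-prev[2])),q.round(2),"e%.4f dq%.2f"%(e,dq), "wr",fk(q,P)[3].round(2))
        prev=w
    return q
E
python3 - <<'E'
from sim import *
P=getP()
q0,e=ik(np.array([.674,.137,.1]),Rtool(1.4,90)@F,np.array([.15,.72,1.2,0,1.2,1.69]),P);print(q0.round(2),e)
for h in(20,45):
    print("head",h)
    run([((.674,.137,.1),1.4,90),((.62,.05,.3),h,90),((.56,-.1,.3),h,60),((.58,-.2,.28),h,25),((.597,-.226,.25),h,20),((.597,-.226,.116),h,20)],q0,P)
E
```

```text
[0.15 0.7  1.18 0.   1.26 1.69] 1.6997686591579964e-09
head 20
[0.647 0.094 0.2  ] h11 d90 [ 0.09  0.54  1.2  -0.    1.4   1.47] e0.0000 dq0.04 wr [0.65 0.09 0.47]
[0.62 0.05 0.3 ] h20 d90 [0.02 0.42 1.14 0.   1.58 1.24] e0.0000 dq0.05 wr [0.62 0.05 0.57]
[ 0.59  -0.025  0.3  ] h20 d75 [-0.16  0.2   1.45  0.13  1.27  1.03] e0.0000 dq0.06 wr [ 0.52 -0.05  0.56]
[ 0.56 -0.1   0.3 ] h20 d60 [-0.41  0.05  1.68  0.41  1.05  0.68] e0.0000 dq0.08 wr [ 0.43 -0.15  0.53]
[ 0.57 -0.15  0.29] h20 d42 [-0.6   0.06  1.82  0.86  0.92  0.2 ] e0.0000 dq0.11 wr [ 0.38 -0.22  0.47]
[ 0.58 -0.2   0.28] h20 d25 [-0.76  0.17  1.89  1.34  0.99 -0.31] e0.0000 dq0.09 wr [ 0.35 -0.28  0.39]
[ 0.588 -0.213  0.265] h20 d22 [-0.78  0.23  1.88  1.42  1.01 -0.41] e0.0000 dq0.02 wr [ 0.35 -0.3   0.37]
[ 0.597 -0.226  0.25 ] h20 d20 [-0.8   0.3   1.86  1.49  1.03 -0.49] e0.0000 dq0.02 wr [ 0.36 -0.31  0.34]
[ 0.597 -0.226  0.183] h20 d20 [-0.8   0.42  1.9   1.58  1.03 -0.67] e0.0000 dq0.03 wr [ 0.36 -0.31  0.28]
[ 0.597 -0.226  0.116] h20 d20 [-0.8   0.56  1.9   1.67  1.04 -0.84] e0.0000 dq0.03 wr [ 0.36 -0.31  0.2
[... 350 characters left out ...]
6  1.56  0.52  1.29  0.2 ] e0.0000 dq0.07 wr [ 0.46 -0.2   0.53]
[ 0.57 -0.15  0.29] h45 d42 [-0.67  0.23  1.61  0.86  1.3  -0.13] e0.0000 dq0.07 wr [ 0.43 -0.29  0.47]
[ 0.58 -0.2   0.28] h45 d25 [-0.81  0.38  1.61  1.16  1.42 -0.39] e0.0000 dq0.05 wr [ 0.41 -0.37  0.39]
[ 0.588 -0.213  0.265] h45 d22 [-0.82  0.45  1.58  1.2   1.43 -0.44] e0.0000 dq0.01 wr [ 0.41 -0.39  0.37]
[ 0.597 -0.226  0.25 ] h45 d20 [-0.83  0.51  1.56  1.24  1.45 -0.48] e0.0000 dq0.01 wr [ 0.42 -0.41  0.34]
[ 0.597 -0.226  0.183] h45 d20 [-0.83  0.61  1.59  1.26  1.41 -0.61] e0.0000 dq0.02 wr [ 0.42 -0.41  0.28]
[ 0.597 -0.226  0.116] h45 d20 [-0.83  0.72  1.6   1.28  1.37 -0.72] e0.0000 dq0.02 wr [ 0.42 -0.41  0.21]
```

IK shows the current grasp would hit the q6 limit. The same grasp turned half a turn about the tool axis gives a smooth path at heading 20°. I'll lay the pen back on the mat, flip the gripper and grip it again.

{"fn": "jog_arm", "kwargs": {"rows": [0.01,0,-0.02,-0.15,6.6,0,1,0.01,0,-0.03,-0.15,6.6,0,1,0.01,0,-0.03,-0.15,6.6,0,1,0.01,0,-0.03,-0.15,6.6,0,1,0.01,0,-0.03,-0.15,6.6,0,1,0.01,0,-0.03,-0.15,6.6,0,1,0,0,0,0,0,0,1,0,0,0,0,0,0,1]}}

```text
time_s: 4.88
ee_pos: [0.6628, 0.1366, 0.1063]
eef_rot: [-3.111, 1.549, -3.087]
force: [-0.4, -0.6, 0.1]
grip_width: 0.0115
```

```bash
python3 -c "from h import *;st()"
```

```text
t 4.8833 q [ 0.148  0.682  1.195  0.002  1.287 -1.447] p [0.6628 0.1366 0.1063] F [-0.4 -0.6  0.1] w 0.0115
[[-0.022 -0.024  0.999]
 [-0.001  1.     0.024]
 [-1.    -0.001 -0.022]]
```

{"fn": "jog_arm", "kwargs": {"rows": [0,0,-0.03,0,-1.2,0,1,0,0,-0.03,0,0,0,1,0,0,-0.02,0,0,0,1,0,0,-0.01,0,0,0,1,0,0,-0.006,0,0,0,1,0,0,-0.004,0,0,0,1,0,0,0,0,0,0,1,0,0,0,0,0,0,1]}}

```text
time_s: 5.55
ee_pos: [0.6646, 0.1373, 0.0156]
eef_rot: [0.004, 1.558, 0.029]
force: [0.5, 0.3, -0.5]
grip_width: 0.0113
```

```bash
python3 -c "from h import *;st()"
```

```text
t 5.55 q [ 0.15   0.767  1.276 -0.002  1.085 -1.444] p [0.6646 0.1373 0.0156] F [ 0.5  0.3 -0.5] w 0.0113
[[ 0.013 -0.024  1.   ]
 [ 0.     1.     0.024]
 [-1.     0.     0.013]]
```

{"fn": "jog_arm", "kwargs": {"rows": [0,0,-0.005,0,0.7,0,1,0,0,-0.004,0,0,0,1,0,0,0,0,0,0,1]}}

```text
time_s: 5.8
ee_pos: [0.6638, 0.1371, 0.0042]
eef_rot: [-3.087, 1.568, -3.063]
force: [0.2, 0.7, -0.3]
grip_width: 0.0117
```

```bash
python3 -c "from h import *;st()"
```

```text
t 5.8 q [ 0.15   0.789  1.268  0.     1.087 -1.445] p [0.6638 0.1371 0.0042] F [ 0.2  0.7 -0.3] w 0.0117
[[-0.003 -0.024  1.   ]
 [-0.     1.     0.024]
 [-1.    -0.    -0.003]]
```

Pen is down. I'll open, rise and spin −180° about z.

{"fn": "jog_arm", "kwargs": {"rows": [0,0,0,0,0,0,0.5,0,0,0,0,0,0,0.5,0,0,0,0,0,0,0.5,0,0,0,0,0,0,0.5,0,0,0.02,0,0,0,0.5,0,0,0.03,0,0,0,0.5,0,0,0.03,0,0,-7,0.5,0,0,0,0,0,-7,0.5]}}

```text
time_s: 6.47
ee_pos: [0.6665, 0.1376, 0.0918]
eef_rot: [0.464, 1.563, 0.238]
force: [0.6, 1.1, 0.9]
grip_width: 0.0468
```

{"fn": "jog_arm", "kwargs": {"rows": [0,0,0,0,0,-7,0.5,0,0,0,0,0,-7,0.5,0,0,0,0,0,-7,0.5,0,0,0,0,0,-7,0.5,0,0,0,0,0,-7,0.5,0,0,0,0,0,-7,0.5,0,0,0,0,0,-7,0.5,0,0,0,0,0,-7,0.5]}}

```text
time_s: 7.13
ee_pos: [0.664, 0.1371, 0.0851]
eef_rot: [3.01, 1.569, 1.806]
force: [0.6, 0.8, 0.1]
grip_width: 0.0467
```

{"fn": "jog_arm", "kwargs": {"rows": [0,0,0,0,0,-7,0.5,0,0,0,0,0,-7,0.5,0,0,0,0,0,-7,0.5,0,0,0,0,0,-7,0.5,0,0,0,0,0,-7,0.5,0,0,0,0,0,-7,0.5,0,0,0,0,0,-7,0.5,0,0,0,0,0,-7,0.5]}}

```text
time_s: 7.8
ee_pos: [0.664, 0.1371, 0.0851]
eef_rot: [3.05, 1.569, 0.868]
force: [0.2, 0.3, -0.6]
grip_width: 0.0471
```

{"fn": "jog_arm", "kwargs": {"rows": [0,0,0,0,0,-7,0.5,0,0,0,0,0,-7,0.5,0,0,0,0,0,-7,0.5,0,0,0,0,0,-7,0.5,0,0,0,0,0,-7,0.5,0,0,0,0,0,-7,0.5,0,0,0,0,0,-7,0.5,0,0,0,0,0,0,0.5]}}

```text
time_s: 8.47
ee_pos: [0.664, 0.1371, 0.0851]
eef_rot: [3.123, 1.569, 0.087]
force: [0.7, -0.5, 0.9]
grip_width: 0.0473
```

```bash
python3 - <<'E'
from h import *
st()
from station import ctrl
import cv2
p,d=ctrl.camera("wrist");cv2.imwrite("pics/wrist3.png",p[:,:,::-1])
p,d=ctrl.camera("top");cv2.imwrite("pics/top3.png",cv2.resize(p[110:215,200:330],None,fx=6,fy=6,interpolation=2)[:,:,::-1])
E
```

```text
t 8.4667 q [ 0.15   0.691  1.231 -0.     1.218  1.615] p [0.664  0.1371 0.0851] F [ 0.7 -0.5  0.9] w 0.0473
[[ 0.002  0.105 -0.994]
 [ 0.    -0.994 -0.105]
 [-1.     0.    -0.002]]
```

View pics/wrist3.png

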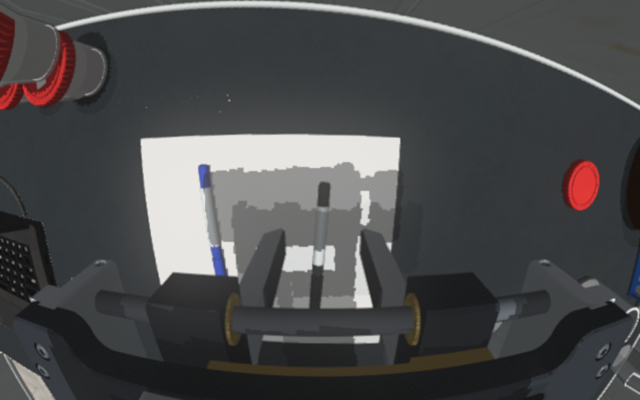

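View pics/top3.png

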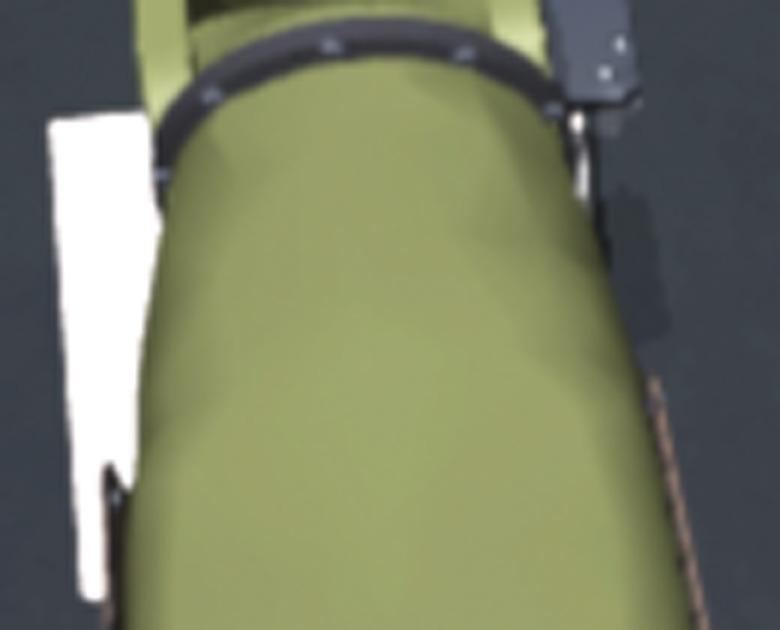

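The arm hides the pen in the top view, but the wrist view shows it between the fingers at x≈320. I need 4.6° more spin before going down.

{"fn": "jog_arm", "kwargs": {"rows": [0,0,0,0,0,-4.6,0.5,0,0,-0.025,0,0,0,0.5,0,0,-0.025,0,0,0,0.5,0,0,-0.015,0,0,0,0.5,0,0,-0.008,0,0,0,0.5,0,0,-0.003,0,0,0,0.5,0,0,0,0,0,0,0.5,0,0,0,0,0,0,0.5]}}

```text
time_s: 9.23
ee_pos: [0.6646, 0.1373, 0.0102]
eef_rot: [-3.096, 1.567, 0.077]
force: [0.2, 0.3, 0.9]
grip_width: 0.0469
```

```bash
python3 - <<'E'
from h import *
st()
from station import ctrl
import cv2
p,d=ctrl.camera("wrist");cv2.imwrite("pics/wrist4.png",p[:,:,::-1])
E
```

```text
t 9.2333 q [ 0.15   0.78   1.269 -0.     1.09   1.689] p [0.6646 0.1373 0.0102] F [0.2 0.3 0.9] w 0.0469
[[ 0.003  0.032 -0.999]
 [ 0.    -0.999 -0.032]
 [-1.    -0.    -0.003]]
```

View pics/wrist4.png

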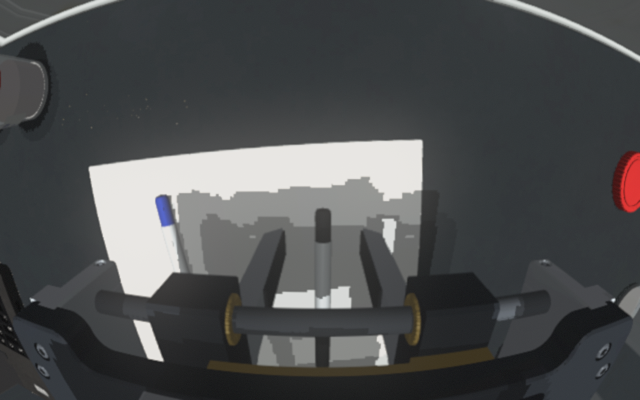

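The pen is centred between the fingers. I'll go down 5.5 mm, close and lift.

{"fn": "jog_arm", "kwargs": {"rows": [0,0,-0.0055,0,0,0,0.6,0,0,0,0,0,0,0.7,0,0,0,0,0,0,1,0,0,0,0,0,0,1,0,0,0,0,0,0,1,0,0,0,0,0,0,1,0,0,0,0,0,0,1,0,0,0,0,0,0,1], "squeeze": 18}}

```text
time_s: 9.95
ee_pos: [0.664, 0.1371, 0.0035]
eef_rot: [3.138, 1.569, 0.027]
force: [-0.4, 0.1, 0.2]
grip_width: 0.0115
```

```bash
python3 - <<'E'
from h import *
st()
E
```

```text
t 9.95 q [ 0.15   0.788  1.272 -0.     1.08   1.69 ] p [0.664  0.1371 0.0035] F [-0.4  0.1  0.2] w 0.0115
[[ 0.002  0.031 -1.   ]
 [ 0.    -1.    -0.031]
 [-1.     0.    -0.002]]
```

{"fn": "jog_arm", "kwargs": {"rows": [0,0,0.02,0,0,0,1,-0.004,-0.01,0.034,0,0,2.5,1,-0.005,-0.012,0.036,0,0,2.5,1,-0.005,-0.012,0.036,0,0,2.5,1,-0.005,-0.012,0.036,0,0,2.5,1,-0.005,-0.012,0.036,0,0,2.5,1,-0.005,-0.012,0.036,0,0,2.5,1,-0.005,-0.012,0.036,0,0,2.5,1]}}

```text
time_s: 10.62
ee_pos: [0.6294, 0.0546, 0.2754]
eef_rot: [3.092, 1.569, 0.289]
force: [-0.5, -0.9, -0.3]
grip_width: 0.0113
```

{"fn": "jog_arm", "kwargs": {"rows": [-0.005,-0.01,0.03,0,0,0.7,1,-0.01,-0.02,0.01,2.2,-6.1,0,1,-0.01,-0.02,0,2.2,-6.1,0,1,-0.01,-0.02,0,2.2,-6.1,0,1,-0.01,-0.02,0,2.2,-6.1,0,1,-0.01,-0.02,0,2.2,-6.1,0,1,-0.005,-0.02,0,2.2,-6.1,0,1,0,0,0,0,0,0,1]}}

```text
time_s: 11.28
ee_pos: [0.5678, -0.0778, 0.3122]
eef_rot: [3.138, 0.884, 0.343]
force: [-1.2, 0.5, -1.2]
grip_width: 0.0114
```

```bash
python3 - <<'E'
from h import *
st()
from station import ctrl
import cv2
p,d=ctrl.camera("scene");cv2.imwrite("pics/scene5.png",p[:,:,::-1])
E
```

```text
t 11.2833 q [-0.408 -0.013  1.772  0.571  0.927  0.575] p [ 0.5678 -0.0778  0.3122] F [-1.2  0.5 -1.2] w 0.0114
[[ 0.597  0.338 -0.727]
 [ 0.213 -0.941 -0.263]
 [-0.773  0.002 -0.634]]
```

View pics/scene5.png

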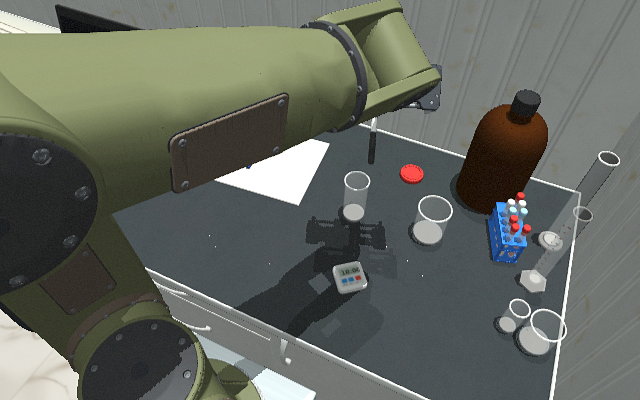

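The black pen is held and pitched to about 50° below horizontal, clear of everything. Next are the pre-insert and final targets.

```bash
cat >> sim.py <<'E'
bk=np.array([.566,-.237])
def target(head,down,rb,lat,zb,L,o=.0055):
    R=Rtool(head,down);u=np.array([np.cos(np.radians(head)),np.sin(np.radians(head))]);n=np.array([-u[1],u[0]])
    b=np.array([*(bk+u*rb+n*lat),zb])
    return b+R[:,2]*L+R[:,0]*o
E
python3 - <<'E'
from sim import *
P=getP();D=[eval(l) for l in open("log.txt")];q,x,M=D[-1]
for zb in(.13,.007): print(target(20,20,-.013,.01,zb,.1135).round(4))
a=target(20,20,-.013,.01,.16,.1135);b=target(20,20,-.013,.01,.007,.1135)
run([(x,19.7,50.6),(a,20,20),(b,20,20)],np.array(q),P)
E
```

```text
[ 0.5917 -0.217   0.2348]
[ 0.5917 -0.217   0.1118]
[ 0.58  -0.147  0.289] h20 d35 [-0.62  0.07  1.87  1.07  0.88  0.01] e0.0000 dq0.11 wr [ 0.37 -0.22  0.44]
[ 0.592 -0.217  0.265] h20 d20 [-0.79  0.26  1.88  1.48  1.03 -0.46] e0.0000 dq0.08 wr [ 0.35 -0.3   0.36]
[ 0.592 -0.217  0.188] h20 d20 [-0.79  0.39  1.92  1.59  1.02 -0.67] e0.0000 dq0.04 wr [ 0.35 -0.3   0.28]
[ 0.592 -0.217  0.112] h20 d20 [-0.79  0.55  1.93  1.69  1.03 -0.87] e0.0000 dq0.04 wr [ 0.35 -0.3   0.2 ]
```

{"fn": "jog_arm", "kwargs": {"rows": [0.003,-0.02,0,1.5,-4.1,0,1,0.003,-0.02,0,1.5,-4.1,0,1,0.003,-0.02,0,1.5,-4.1,0,1,0.003,-0.02,-0.005,1.5,-4.1,0,1,0.003,-0.02,-0.01,1.5,-4.1,0,1,0.004,-0.02,-0.015,1.5,-4.1,0,1,0.004,-0.019,-0.01,1.5,-4.1,0,1,0,0,0,0,0,0,1]}}

```text
time_s: 12.0
ee_pos: [0.5929, -0.2153, 0.2688]
eef_rot: [-3.134, 0.357, 0.35]
force: [-0.1, 0.5, -1.8]
grip_width: 0.0115
```

```bash
python3 - <<'E'
from sim import *
o,M=st();t=target(20,20,-.013,.01,.13,.1135);print("d",(t-o['ee_pos']).round(4),"rot",np.degrees(Ro.from_matrix(Rtool(20,20)@F@M.T).as_rotvec()).round(2))
from station import ctrl
import cv2
p,d=ctrl.camera("scene");cv2.imwrite("pics/scene6.png",cv2.resize(p[100:300,280:500],None,fx=3,fy=3)[:,:,::-1])
p,d=ctrl.camera("top");cv2.imwrite("pics/top6.png",cv2.resize(p[110:260,310:490],None,fx=4,fy=4)[:,:,::-1])
E
```

```text
t 12.0 q [-0.784  0.249  1.872  1.465  1.023 -0.434] p [ 0.5929 -0.2153  0.2688] F [-0.1  0.5 -1.8] w 0.0115
[[ 0.88   0.34  -0.33 ]
 [ 0.321 -0.94  -0.113]
 [-0.349 -0.007 -0.937]]
d [-0.0012 -0.0017 -0.0341] rot [-0.22 -0.54  0.1 ]
```

View pics/scene6.png

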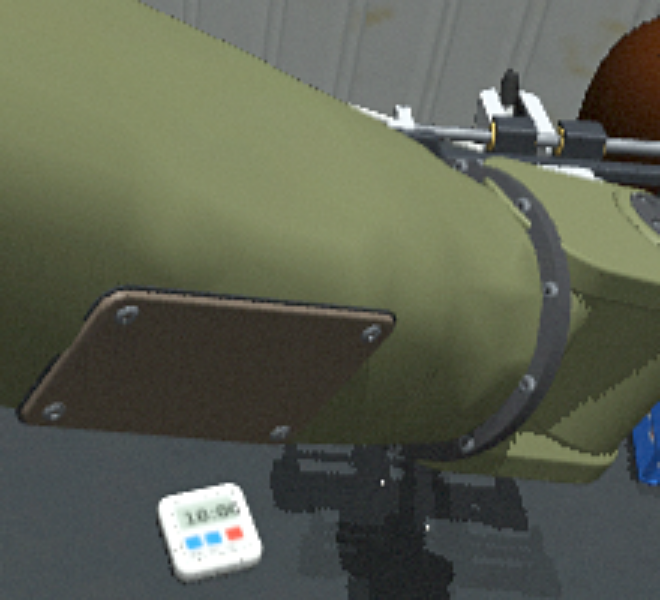

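View pics/top6.png

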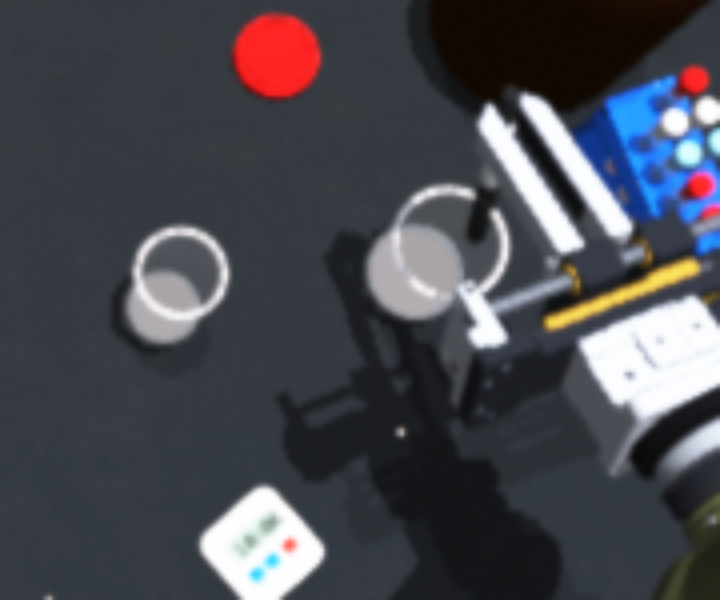

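The scene view is blocked by the arm. The top view shows the pen's lower tip at about (474,238) in the crop, over the wide beaker's mouth. I'll check that against the prediction.

```bash
python3 - <<'E'
from sim import *
t=load("top0");o,M=st()
b=o['ee_pos']-M[:,0]*.0055+M[:,2]*.1135;print("pred bottom",b.round(4));E=np.linalg.inv(t["extrinsics"]);c=E[:3,:3]@b+E[:3,3];k=t["K"]@(c/c[2]);print("px in crop",(k[:2]-[310,110]+.5)*4-.5)
E
```

```text
t 12.1 q [-0.78   0.241  1.87   1.458  1.02  -0.424] p [ 0.5934 -0.2134  0.2725] F [-0.2  0.4  0.4] w 0.0113
[[ 0.879  0.342 -0.331]
 [ 0.321 -0.94  -0.118]
 [-0.352 -0.003 -0.936]]
pred bottom [ 0.5509 -0.2286  0.1682]
px in crop [476.53942626 237.27118318]
```

The prediction of (476,237) matches. Lowering now.

{"fn": "jog_arm", "kwargs": {"rows": [-0.002,-0.003,-0.03,0,-0.5,0,1,0,0,-0.03,0,0,0,1,0,0,-0.025,0,0,0,1,0,0,-0.02,0,0,0,1,0,0,-0.015,0,0,0,1,0,0,0,0,0,0,1,0,0,0,0,0,0,1]}}

```text
time_s: 12.68
ee_pos: [0.5917, -0.2157, 0.1546]
eef_rot: [3.138, 0.349, 0.349]
force: [0.3, -0.2, 0.8]
grip_width: 0.0115
```

```bash
python3 - <<'E'
from sim import *
o,M=st();t=target(20,20,-.013,.01,.007,.1135);print("d",(t-o['ee_pos']).round(4),"rot",np.degrees(Ro.from_matrix(Rtool(20,20)@F@M.T).as_rotvec()).round(2))
from station import ctrl
import cv2
p,d=ctrl.camera("top");cv2.imwrite("pics/top7.png",cv2.resize(p[110:260,310:490],None,fx=4,fy=4)[:,:,::-1])
E
```

```text
t 12.6833 q [-0.788  0.458  1.931  1.634  1.025 -0.762] p [ 0.5917 -0.2157  0.1546] F [ 0.3 -0.2  0.8] w 0.0115
[[ 0.883  0.343 -0.32 ]
 [ 0.322 -0.939 -0.12 ]
 [-0.342  0.003 -0.94 ]]
d [-0.     -0.0013 -0.0428] rot [ 0.17  0.07 -0.08]
```

View pics/top7.png

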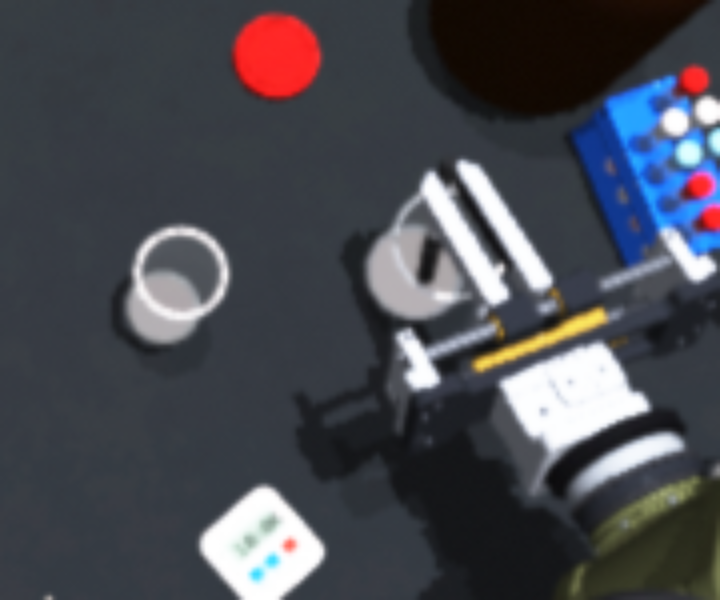

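The pen's tip is inside the beaker at about (425,275) in the crop, and the beaker hasn't moved. I'll keep lowering gently and watch the force.

{"fn": "jog_arm", "kwargs": {"rows": [0,-0.001,-0.015,0,0,0,1,0,0,-0.01,0,0,0,1,0,0,-0.007,0,0,0,1,0,0,-0.005,0,0,0,1,0,0,-0.003,0,0,0,1,0,0,0,0,0,0,1,0,0,0,0,0,0,1]}}

```text
time_s: 13.32
ee_pos: [0.5912, -0.2179, 0.114]
eef_rot: [3.138, 0.348, 0.347]
force: [0.4, 0.9, -0.3]
grip_width: 0.0116
```

```bash
python3 - <<'E'
from sim import *
o,M=st();t=target(20,20,-.013,.01,.007,.1135);print("d",(t-o['ee_pos']).round(4))
from station import ctrl
import cv2
p,d=ctrl.camera("top");cv2.imwrite("pics/top8.png",cv2.resize(p[110:260,310:490],None,fx=4,fy=4)[:,:,::-1])
E
```

```text
t 13.3167 q [-0.792  0.545  1.932  1.687  1.034 -0.865] p [ 0.5912 -0.2179  0.114 ] F [ 0.4  0.9 -0.3] w 0.0116
[[ 0.884  0.341 -0.32 ]
 [ 0.319 -0.94  -0.119]
 [-0.341  0.003 -0.94 ]]
d [ 0.0005  0.0009 -0.0022]
```

View pics/top8.png

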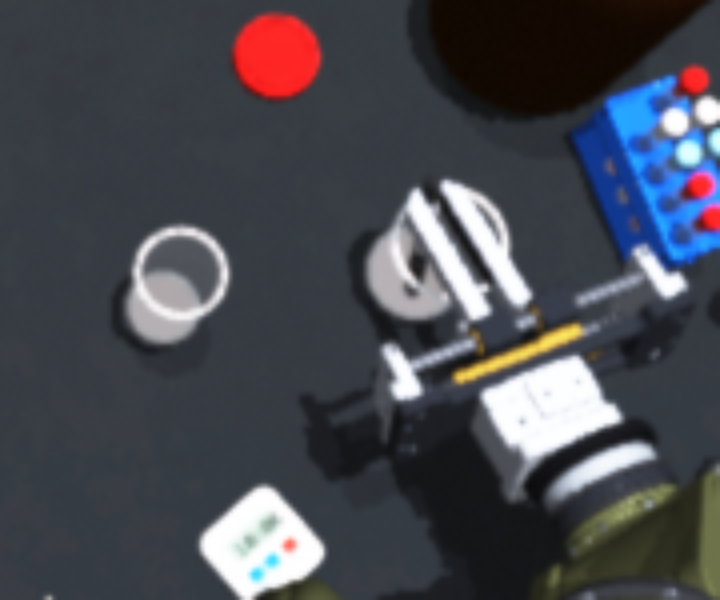

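{"fn": "jog_arm", "kwargs": {"rows": [0,0,-0.0015,0,0,0,1,0,0,-0.0015,0,0,0,1,0,0,0,0,0,0,1,0,0,0,0,0,0,1]}}

```text
time_s: 13.7
ee_pos: [0.591, -0.2179, 0.1104]
eef_rot: [3.139, 0.348, 0.347]
force: [0.2, -0.4, 0.3]
grip_width: 0.0116
```

```bash
python3 -c "from h import *;st()"
```

```text
t 13.7 q [-0.792  0.553  1.932  1.691  1.035 -0.873] p [ 0.591  -0.2179  0.1104] F [ 0.2 -0.4  0.3] w 0.0116
[[ 0.884  0.341 -0.32 ]
 [ 0.319 -0.94  -0.119]
 [-0.341  0.003 -0.94 ]]
```

The pen is about half a millimetre off the floor with no contact force. I'll release it gently.

{"fn": "jog_arm", "kwargs": {"rows": [0,0,0,0,0,0,0.8,0,0,0,0,0,0,0.75,0,0,0,0,0,0,0.7,0,0,0,0,0,0,0.7,0,0,0,0,0,0,0.7,0,0,0,0,0,0,0.7]}}

```text
time_s: 14.2
ee_pos: [0.591, -0.2179, 0.1105]
eef_rot: [3.138, 0.348, 0.347]
force: [-0.3, -0.5, -0.4]
grip_width: 0.0278
```

{"fn": "jog_arm", "kwargs": {"rows": [-0.009,-0.003,0.004,0,0,0,0.7,-0.018,-0.006,0.007,0,0,0,0.7,-0.018,-0.006,0.007,0,0,0,0.7,-0.018,-0.006,0.007,0,0,0,0.7,-0.018,-0.006,0.01,0,0,0,0.7,-0.01,-0.004,0.02,0,0,0,0.7,0,0,0.02,0,0,0,0.7,0,0,0,0,0,0,0.7]}}

```text
time_s: 14.87
ee_pos: [0.4996, -0.2502, 0.1888]
eef_rot: [3.134, 0.347, 0.344]
force: [0.4, -0.3, 0.9]
grip_width: 0.0279
```

```bash
python3 - <<'E'
from sim import *
o,M=st()
from station import ctrl
import cv2
p,d=ctrl.camera("top");cv2.imwrite("pics/top9.png",cv2.resize(p[110:260,310:490],None,fx=4,fy=4)[:,:,::-1])
p,d=ctrl.camera("wrist");cv2.imwrite("pics/wrist9.png",p[:,:,::-1])
E
```

```text
t 14.8667 q [-0.998  0.319  2.03   1.47   1.17  -0.725] p [ 0.4996 -0.2502  0.1888] F [ 0.4 -0.3  0.9] w 0.0279
[[ 0.885  0.339 -0.318]
 [ 0.317 -0.941 -0.122]
 [-0.34   0.007 -0.94 ]]
```

View pics/top9.png

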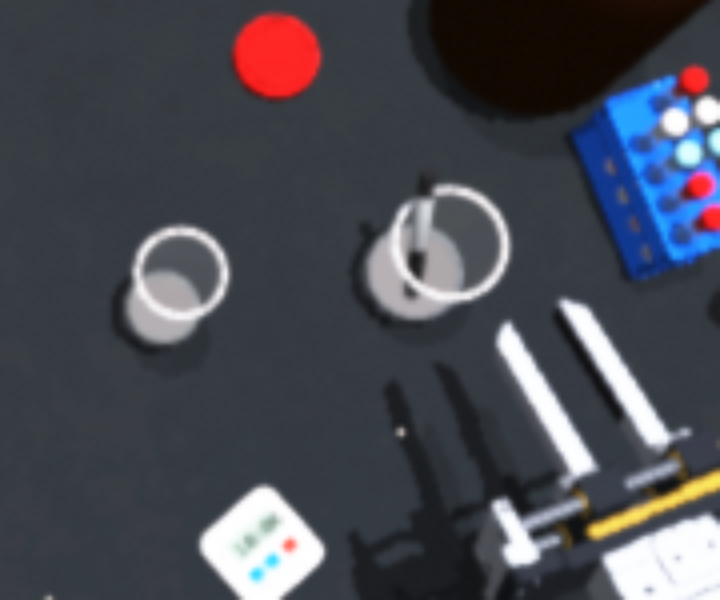

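View pics/wrist9.png

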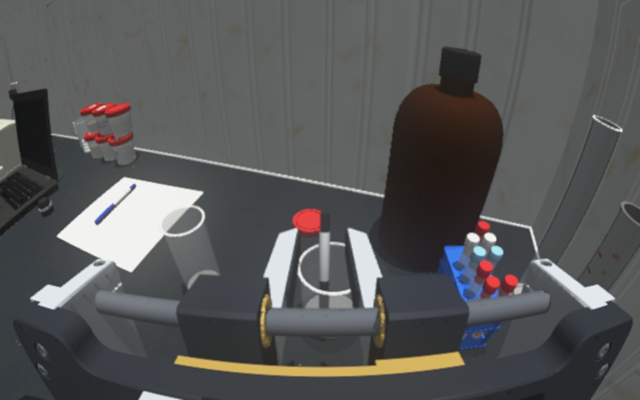

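The black pen stands in the wide beaker with its top at about (425,182) in the crop, leaning on the far-left wall. The beaker, timer, lid and tall beaker are where they were. Now back for the blue pen.

{"fn": "jog_arm", "kwargs": {"rows": [-0.005,0,0.035,0,0,0,0.6,0,0.005,0.036,0,0,0,0.5,0,0.01,0.036,-2,5.6,0,0.5,0.01,0.03,0.01,-2.2,6.1,0,0.5,0.01,0.035,0,-2.2,6.1,0,0.5,0.012,0.035,0,-2.2,6.1,0,0.5,0.012,0.035,0,-2.2,6.1,0,0.5,0.012,0.035,0,-2.2,6.1,0,0.5]}}

```text
time_s: 15.63
ee_pos: [0.5437, -0.0849, 0.2954]
eef_rot: [-3.127, 0.941, 0.367]
force: [-0.2, -0.8, -0.5]
grip_width: 0.0471
```

{"fn": "jog_arm", "kwargs": {"rows": [0.013,0.035,0,-2.2,6.1,0,0.5,0.013,0.035,0,-2.2,6.1,0,0.5,0.013,0.035,0,-2.2,6.1,0,0.5,0.013,0.035,0,-2.2,6.1,0,0.5,0.013,0.035,-0.01,0,0,-3.5,0.5,0.013,0.035,-0.01,0,0,-4,0.5,0.013,0.035,-0.01,0,0,-3.7,0.5,0,0,0,0,0,0,0.5]}}

```text
time_s: 16.3
ee_pos: [0.6324, 0.1596, 0.2601]
eef_rot: [-3.052, 1.381, 0.245]
force: [-0.9, -0.2, -0.1]
grip_width: 0.0469
```

```bash
python3 - <<'E'
from sim import *
o,M=st();print("d",(np.array([.67,.243,.08])-o['ee_pos']).round(4),"rot",np.degrees(Ro.from_matrix(Rtool(8.8,90)@F@M.T).as_rotvec()).round(2))
E
```

```text
t 16.3 q [0.186 0.385 1.292 0.012 1.274 1.6  ] p [0.6324 0.1596 0.2601] F [-0.9 -0.2 -0.1] w 0.0469
[[ 0.183  0.156 -0.971]
 [ 0.046 -0.988 -0.15 ]
 [-0.982 -0.017 -0.188]]
d [ 0.0376  0.0834 -0.1801] rot [-2.63 10.56 -0.1 ]
```

{"fn": "jog_arm", "kwargs": {"rows": [0.007,0.015,-0.03,-1.3,5.3,0,0.5,0.007,0.015,-0.03,-1.3,5.3,0,0.5,0.007,0.015,-0.03,0,0,0,0.5,0.007,0.015,-0.03,0,0,0,0.5,0.005,0.012,-0.03,0,0,0,0.5,0.005,0.011,-0.03,0,0,0,0.5,0,0,0,0,0,0,0.5,0,0,0,0,0,0,0.5]}}

```text
time_s: 16.97
ee_pos: [0.6696, 0.2365, 0.0831]
eef_rot: [2.702, 1.569, -0.284]
force: [-0.5, 0.6, 0.5]
grip_width: 0.0472
```

```bash
python3 - <<'E'
from sim import *
o,M=st();print("d",(np.array([.67,.243,.08])-o['ee_pos']).round(4),"rot",np.degrees(Ro.from_matrix(Rtool(8.8,90)@F@M.T).as_rotvec()).round(2))
from station import ctrl
import cv2
p,d=ctrl.camera("wrist");cv2.imwrite("pics/wrist10.png",p[:,:,::-1])
E
```

```text
t 16.9667 q [ 2.880e-01  7.660e-01  1.109e+00 -1.000e-03  1.265e+00  1.704e+00] p [0.6696 0.2365 0.0831] F [-0.5  0.6  0.5] w 0.0472
[[ 0.002  0.155 -0.988]
 [-0.    -0.988 -0.155]
 [-1.     0.001 -0.002]]
d [ 0.0004  0.0065 -0.0031] rot [ 0.03  0.1  -0.1 ]
```

View pics/wrist10.png

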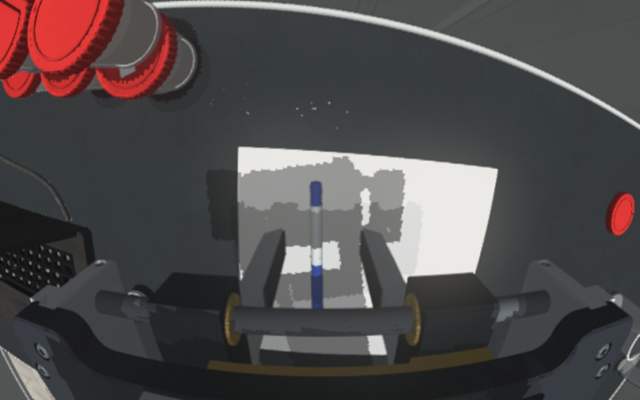

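The blue pen is between the fingers and parallel to them, at x≈316 against a finger midpoint of about 322. I'll shift about 6 mm to +y and go down.

{"fn": "jog_arm", "kwargs": {"rows": [0,0.006,-0.005,0,0,0,0.5,0,0,-0.022,0,0,0,0.5,0,0,-0.022,0,0,0,0.5,0,0,-0.013,0,0,0,0.5,0,0,-0.008,0,0,0,0.5,0,0,-0.003,0,0,0,0.5,0,0,0,0,0,0,0.5,0,0,0,0,0,0,0.5]}}

```text
time_s: 17.68
ee_pos: [0.6714, 0.243, 0.0137]
eef_rot: [-3.123, 1.563, 0.173]
force: [0.0, -0.5, -0.5]
grip_width: 0.047
```

```bash
python3 - <<'E'
from sim import *
o,M=st()
from station import ctrl
import cv2
p,d=ctrl.camera("wrist");cv2.imwrite("pics/wrist11.png",p[150:380,160:480,::-1])
E
```

```text
t 17.6833 q [ 2.960e-01  8.470e-01  1.139e+00 -1.000e-03  1.148e+00  1.714e+00] p [0.6714 0.243  0.0137] F [ 0.  -0.5 -0.5] w 0.047
[[ 0.008  0.153 -0.988]
 [ 0.001 -0.988 -0.153]
 [-1.    -0.    -0.008]]
```

View pics/wrist11.png

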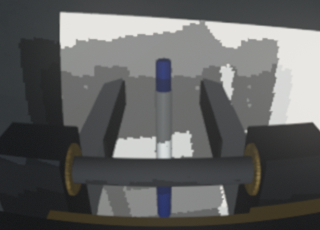

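The pen is centred. I'll go down to about z = 0.004, close and lift slightly.

{"fn": "jog_arm", "kwargs": {"rows": [-0.001,0,-0.006,0,0,0,0.5,0,0,-0.003,0,0,0,0.6,0,0,0,0,0,0,0.7,0,0,0,0,0,0,1,0,0,0,0,0,0,1,0,0,0,0,0,0,1,0,0,0,0,0,0,1,0,0,0,0,0,0,1]}}

```text
time_s: 18.4
ee_pos: [0.6699, 0.2429, 0.0034]
eef_rot: [3.128, 1.564, 0.141]
force: [-0.6, 0.6, 2.3]
grip_width: 0.0114
```

```bash
python3 -c "from h import *;st()"
```

```text
t 18.4 q [ 2.970e-01  8.570e-01  1.146e+00 -1.000e-03  1.131e+00  1.714e+00] p [0.6699 0.2429 0.0034] F [-0.6  0.6  2.3] w 0.0114
[[ 0.007  0.153 -0.988]
 [ 0.001 -0.988 -0.153]
 [-1.     0.    -0.007]]
```

{"fn": "jog_arm", "kwargs": {"rows": [0,0,0.02,0,0,0,1,-0.004,-0.02,0.034,0,0,1.6,1,-0.005,-0.02,0.034,0,0,1.6,1,-0.005,-0.02,0.034,0,0,1.6,1,-0.005,-0.02,0.034,0,0,1.6,1,-0.005,-0.02,0.034,0,0,1.6,1,-0.005,-0.02,0.034,0,0,1.6,1,-0.005,-0.02,0.034,0,0,1.6,1]}}

```text
time_s: 19.07
ee_pos: [0.6351, 0.1019, 0.2628]
eef_rot: [3.131, 1.565, 0.34]
force: [0.8, -0.5, -0.2]
grip_width: 0.0117
```

{"fn": "jog_arm", "kwargs": {"rows": [-0.005,-0.03,0.02,0,0,0,1,-0.006,-0.03,0.02,0,0,0,1,-0.008,-0.022,0,2.2,-6.1,0,1,-0.008,-0.022,0,2.2,-6.1,0,1,-0.008,-0.022,0,2.2,-6.1,0,1,-0.008,-0.022,0,2.2,-6.1,0,1,-0.008,-0.022,0,2.2,-6.1,0,1,0,0,0,0,0,0,1]}}

```text
time_s: 19.73
ee_pos: [0.5819, -0.0705, 0.2995]
eef_rot: [3.139, 0.994, 0.343]
force: [-0.6, 0.7, -0.8]
grip_width: 0.0113
```

```bash
python3 - <<'E'
from sim import *
o,M=st();print("head/down",np.degrees(np.arctan2(M[1,0],M[0,0])),np.degrees(np.arcsin(-M[2,0])))
t=load("top0")
for z in(.125,.13,.135):print("pen1 top",ray(t,*crop(425,182,4,310,110),z).round(4))
print("pen1 at rim",ray(t,*crop(428,200,4,310,110),.095).round(4),"bottom",ray(t,*crop(413,292,4,310,110),.005).round(4))
from station import ctrl
import cv2
p,d=ctrl.camera("scene");cv2.imwrite("pics/scene12.png",cv2.resize(p[80:280,280:500],None,fx=3,fy=3)[:,:,::-1])
p,d=ctrl.camera("top");cv2.imwrite("pics/top12.png",cv2.resize(p[140:215,360:460],None,fx=7,fy=7,interpolation=2)[:,:,::-1])
E
```

```text
t 19.7333 q [-0.345  0.056  1.69   0.431  0.975  0.713] p [ 0.5819 -0.0705  0.2995] F [-0.6  0.7 -0.8] w 0.0113
[[ 0.514  0.338 -0.789]
 [ 0.183 -0.941 -0.284]
 [-0.838  0.002 -0.545]]
head/down 19.63841060824561 56.95849292831276
pen1 top [ 0.5952 -0.2134  0.125 ]
pen1 top [ 0.5939 -0.212   0.13  ]
pen1 top [ 0.5926 -0.2106  0.135 ]
pen1 at rim [ 0.5917 -0.2229  0.095 ] bottom [ 0.5513 -0.2343  0.005 ]
```

View pics/scene12.png

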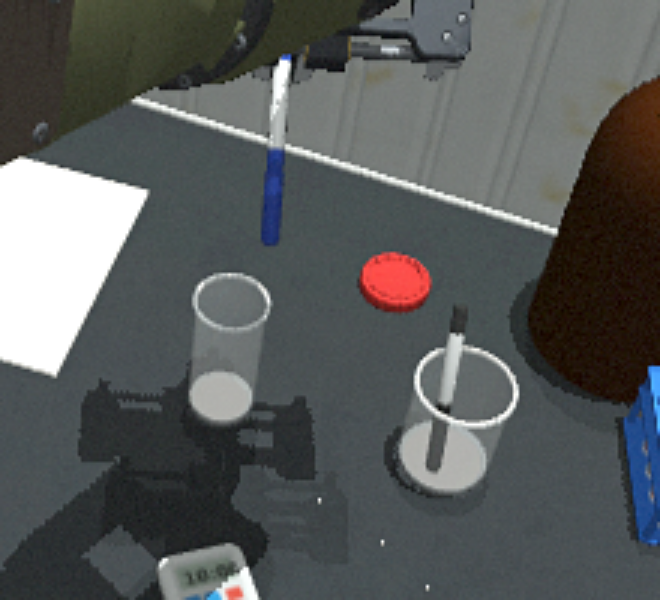

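View pics/top12.png

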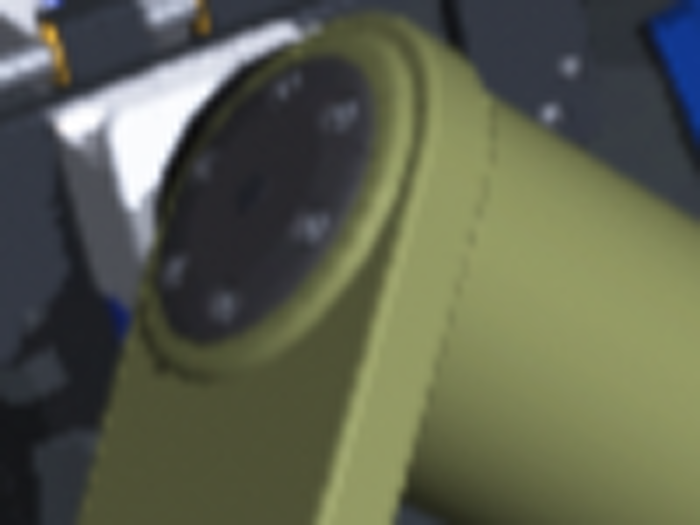

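The blue pen is held, and the tall beaker, lid and timer are undisturbed. The black pen leans to +x/+y, so I'll bring the blue one in at heading 0° in a lane at −y.

```bash
python3 - <<'E'
from sim import *
P=getP();D=[eval(l) for l in open("log.txt")];q,x,M=D[-1];M=np.array(M)
a=target(0,17,-.014,-.016,.16,.1135);b=target(0,17,-.014,-.016,.0065,.1135);print(a.round(4),b.round(4))
m1=(.57,-.16,.30)
run([(x,19.6,57),(m1,10,35),(a,0,17),(b,0,17)],np.array(q),P)
R1=Rtool(10,35)@F;R2=Rtool(0,17)@F
print(np.degrees(Ro.from_matrix(R1@M.T).as_rotvec()).round(2),np.degrees(Ro.from_matrix(R2@R1.T).as_rotvec()).round(2))
E
```

```text
[ 0.5904 -0.253   0.2669] [ 0.5904 -0.253   0.1134]
[ 0.576 -0.115  0.3  ] h15 d46 [-0.48  0.    1.82  0.69  0.83  0.49] e0.0000 dq0.06 wr [ 0.39 -0.16  0.49]
[ 0.57 -0.16  0.3 ] h10 d35 [-0.6  -0.01  1.93  1.03  0.73  0.16] e0.0000 dq0.08 wr [ 0.35 -0.2   0.46]
[ 0.58  -0.207  0.283] h5 d26 [-0.68  0.06  1.98  1.42  0.68 -0.21] e0.0000 dq0.08 wr [ 0.34 -0.23  0.4 ]
[ 0.59  -0.253  0.267] h0 d17 [-0.74  0.18  2.01  1.83  0.73 -0.6 ] e0.0000 dq0.08 wr [ 0.33 -0.25  0.35]
[ 0.59  -0.253  0.19 ] h0 d17 [-0.74  0.33  2.05  2.02  0.8  -0.87] e0.0000 dq0.05 wr [ 0.33 -0.25  0.27]
[ 0.59  -0.253  0.113] h0 d17 [-0.74  0.51  2.06  2.17  0.89 -1.08] e0.0000 dq0.04 wr [ 0.33 -0.25  0.19]
[  5.73 -21.23  -9.63] [  1.57 -17.95  -9.92]
```

{"fn": "jog_arm", "kwargs": {"rows": [-0.002,-0.018,0.002,1.15,-4.25,-1.9,1,-0.003,-0.018,0.002,1.15,-4.25,-1.9,1,-0.002,-0.018,0.002,1.15,-4.25,-1.9,1,-0.003,-0.018,0.002,1.15,-4.25,-1.9,1,-0.002,-0.018,0,1.15,-4.25,-1.9,1,0.004,-0.018,-0.003,0.3,-3.6,-2,1,0.004,-0.018,-0.003,0.3,-3.6,-2,1,0.004,-0.018,-0.003,0.3,-3.6,-2,1]}}

```text
time_s: 20.5
ee_pos: [0.586, -0.2111, 0.3009]
eef_rot: [3.13, 0.423, 0.07]
force: [-0.4, 0.2, -0.1]
grip_width: 0.0115
```

{"fn": "jog_arm", "kwargs": {"rows": [0.004,-0.018,-0.003,0.3,-3.6,-2,1,0.004,-0.018,-0.003,0.3,-3.6,-2,1,0,0,0,0,0,0,1,0,0,0,0,0,0,1]}}

```text
time_s: 20.83
ee_pos: [0.5937, -0.2459, 0.2936]
eef_rot: [3.138, 0.303, 0.006]
force: [-0.1, -0.7, 0.6]
grip_width: 0.0113
```

```bash
python3 - <<'E'
from sim import *
o,M=st();t=target(0,17,-.014,-.016,.13,.1135);print("d",(t-o['ee_pos']).round(4),"rot",np.degrees(Ro.from_matrix(Rtool(0,17)@F@M.T).as_rotvec()).round(2))
b=o['ee_pos']-M[:,0]*.0055+M[:,2]*.1135;T=load("top0");print("pred bottom",b.round(4));E=np.linalg.inv(T["extrinsics"]);c=E[:3,:3]@b+E[:3,3];k=T["K"]@(c/c[2]);print("px in crop",(k[:2]-[310,110]+.5)*4-.5)
from station import ctrl
import cv2
p,d=ctrl.camera("top");cv2.imwrite("pics/top13.png",cv2.resize(p[110:260,310:490],None,fx=4,fy=4)[:,:,::-1])
E
```

```text
t 20.8333 q [-0.724  0.128  1.99   1.75   0.703 -0.497] p [ 0.5937 -0.2459  0.2936] F [-0.1 -0.7  0.6] w 0.0113
[[ 0.955  0.007 -0.298]
 [ 0.006 -1.    -0.005]
 [-0.298  0.003 -0.955]]
d [-0.0033 -0.0071 -0.0566] rot [ 0.18 -0.34 -0.4 ]
pred bottom [ 0.5546 -0.2465  0.1868]
px in crop [518.21727011 222.5134995 ]
```

View pics/top13.png

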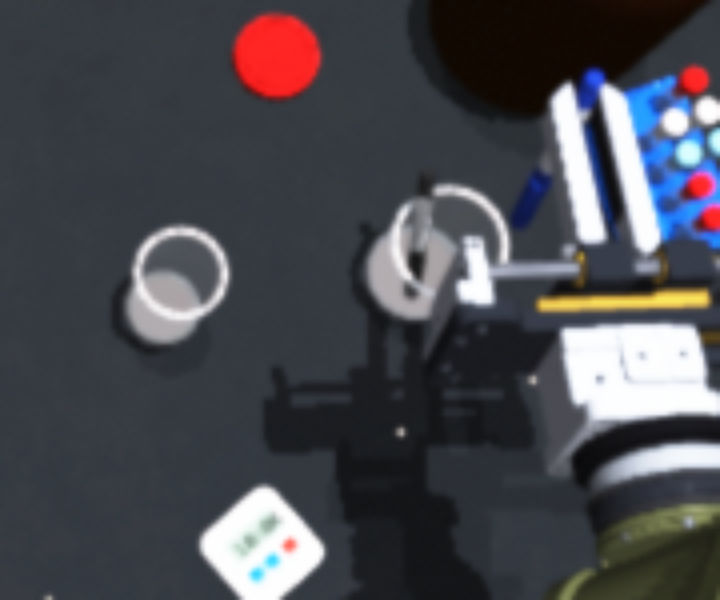

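The blue tip at about (519,223) matches the prediction of (518,222). I'll correct in xy and lower about 110 mm first.

{"fn": "jog_arm", "kwargs": {"rows": [-0.003,-0.007,-0.01,0,0,0,1,0,0,-0.03,0,0,0,1,0,0,-0.025,0,0,0,1,0,0,-0.015,0,0,0,1,0,0,0,0,0,0,1,0,0,0,0,0,0,1]}}

```text
time_s: 21.38
ee_pos: [0.5905, -0.2531, 0.2151]
eef_rot: [3.137, 0.3, 0.005]
force: [0.2, -1.1, 1.1]
grip_width: 0.0113
```

```bash
python3 - <<'E'
from sim import *
o,M=st();t=target(0,17,-.014,-.016,.0065,.1135);print("d",(t-o['ee_pos']).round(4),"rot",np.degrees(Ro.from_matrix(Rtool(0,17)@F@M.T).as_rotvec()).round(2))
from station import ctrl
import cv2
p,d=ctrl.camera("top");cv2.imwrite("pics/top14.png",cv2.resize(p[110:260,310:490],None,fx=4,fy=4)[:,:,::-1])
E
```

```text
t 21.3833 q [-0.741  0.277  2.041  1.951  0.773 -0.781] p [ 0.5905 -0.2531  0.2151] F [ 0.2 -1.1  1.1] w 0.0113
[[ 0.955  0.006 -0.296]
 [ 0.005 -1.    -0.006]
 [-0.296  0.004 -0.955]]
d [-1.000e-04  1.000e-04 -1.017e-01] rot [ 0.25 -0.21 -0.37]
```

View pics/top14.png

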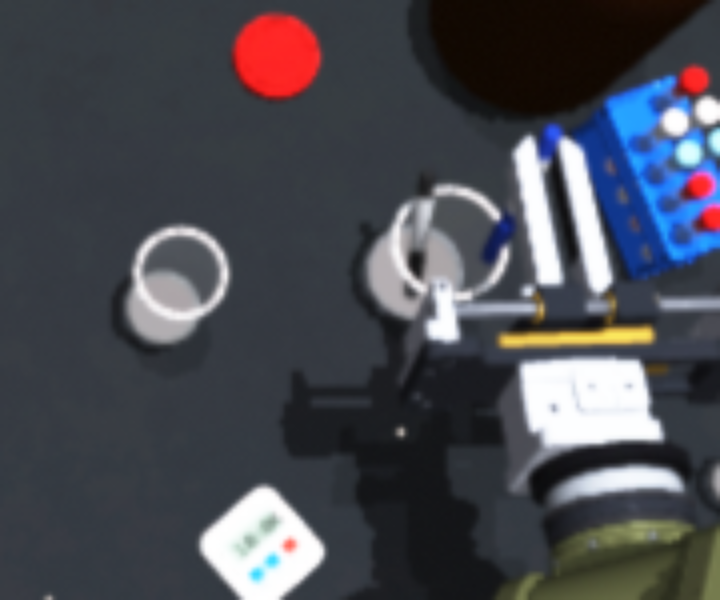

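{"fn": "jog_arm", "kwargs": {"rows": [0,0,-0.015,0,0,0,1,0,0,-0.015,0,0,0,1,0,0,-0.012,0,0,0,1,0,0,-0.01,0,0,0,1,0,0,0,0,0,0,1,0,0,0,0,0,0,1]}}

```text
time_s: 21.93
ee_pos: [0.5903, -0.2539, 0.1637]
eef_rot: [3.136, 0.299, 0.003]
force: [0.3, 0.2, 0.9]
grip_width: 0.0117
```

```bash
python3 - <<'E'
from sim import *
o,M=st();t=target(0,17,-.014,-.016,.0065,.1135);print("d",(t-o['ee_pos']).round(4))
from station import ctrl
import cv2
p,d=ctrl.camera("top");cv2.imwrite("pics/top15.png",cv2.resize(p[130:210,380:480],None,fx=7,fy=7,interpolation=2)[:,:,::-1])
E
```

```text
t 21.9333 q [-0.742  0.391  2.056  2.067  0.829 -0.947] p [ 0.5903 -0.2539  0.1637] F [0.3 0.2 0.9] w 0.0117
[[ 0.956  0.005 -0.294]
 [ 0.003 -1.    -0.006]
 [-0.294  0.005 -0.956]]
d [ 0.0001  0.0009 -0.0503]
```

View pics/top15.png

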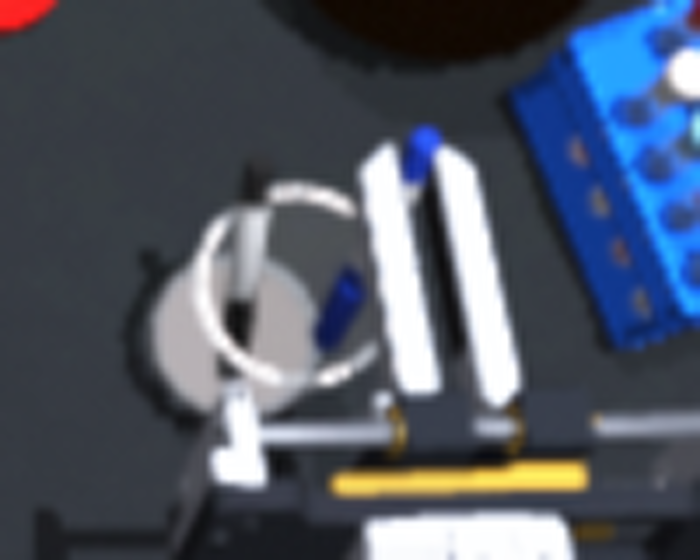

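The blue tip is inside the mouth at about (335,325) in the crop, well clear of the black pen. Continuing down.

{"fn": "jog_arm", "kwargs": {"rows": [0,0.001,-0.012,0,0,0,1,0,0,-0.012,0,0,0,1,0,0,-0.01,0,0,0,1,0,0,-0.007,0,0,0,1,0,0,-0.004,0,0,0,1,0,0,0,0,0,0,1,0,0,0,0,0,0,1]}}

```text
time_s: 22.57
ee_pos: [0.59, -0.2532, 0.118]
eef_rot: [3.136, 0.299, 0.002]
force: [-0.3, -0.1, -0.3]
grip_width: 0.0113
```

```bash
python3 - <<'E'
from sim import *
o,M=st();t=target(0,17,-.014,-.016,.0065,.1135);print("d",(t-o['ee_pos']).round(4))
from station import ctrl
import cv2
p,d=ctrl.camera("top");cv2.imwrite("pics/top16.png",cv2.resize(p[130:210,380:480],None,fx=7,fy=7,interpolation=2)[:,:,::-1])
E
```

```text
t 22.5667 q [-0.741  0.499  2.058  2.152  0.884 -1.073] p [ 0.59   -0.2532  0.118 ] F [-0.3 -0.1 -0.3] w 0.0113
[[ 0.956  0.003 -0.295]
 [ 0.002 -1.    -0.006]
 [-0.295  0.005 -0.956]]
d [ 0.0004  0.0002 -0.0045]
```

View pics/top16.png

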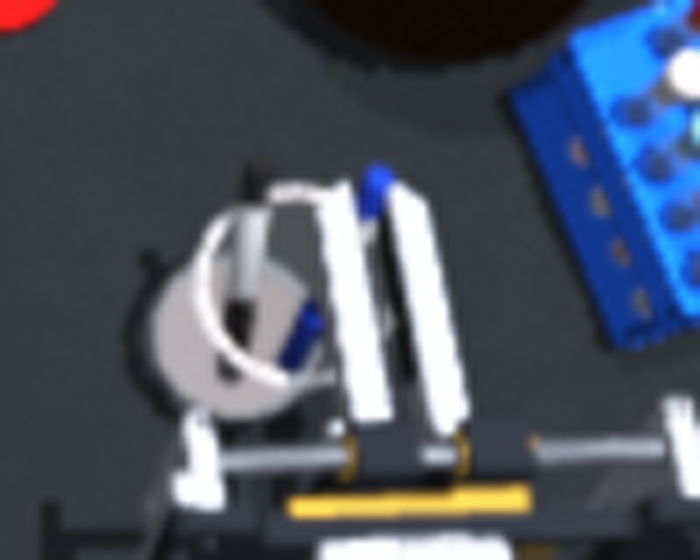

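{"fn": "jog_arm", "kwargs": {"rows": [0,0,-0.003,0,0,0,1,0,0,-0.002,0,0,0,1,0,0,0,0,0,0,1,0,0,0,0,0,0,1]}}

```text
time_s: 22.95
ee_pos: [0.5898, -0.2531, 0.1123]
eef_rot: [3.137, 0.3, 0.002]
force: [-0.3, 0.1, -0.5]
grip_width: 0.0113
```

```bash
python3 -c "from h import *;st()"
```

```text
t 22.95 q [-0.741  0.513  2.058  2.16   0.891 -1.086] p [ 0.5898 -0.2531  0.1123] F [-0.3  0.1 -0.5] w 0.0113
[[ 0.955  0.003 -0.295]
 [ 0.002 -1.    -0.005]
 [-0.295  0.005 -0.955]]
```

The bottom face is now about 5.4 mm up, so it's almost on the floor. Releasing and backing off.

{"fn": "jog_arm", "kwargs": {"rows": [0,0,0,0,0,0,0.83,0,0,0,0,0,0,0.8,0,0,0,0,0,0,0.77,0,0,0,0,0,0,0.77,0,0,0,0,0,0,0.77,0,0,0,0,0,0,0.77]}}

```text
time_s: 23.45
ee_pos: [0.5898, -0.2532, 0.1124]
eef_rot: [3.137, 0.3, 0.002]
force: [-0.7, -0.3, 1.2]
grip_width: 0.0215
```

{"fn": "jog_arm", "kwargs": {"rows": [-0.01,0,0.003,0,0,0,0.77,-0.018,0,0.006,0,0,0,0.77,-0.018,0,0.006,0,0,0,0.77,-0.018,0,0.006,0,0,0,0.77,-0.018,0,0.01,0,0,0,0.77,-0.01,0,0.02,0,0,0,0.77,0,0,0.02,0,0,0,0.77,0,0,0,0,0,0,0.77]}}

```text
time_s: 24.12
ee_pos: [0.4973, -0.2539, 0.1867]
eef_rot: [3.133, 0.297, -0.0]
force: [0.3, 0.3, -0.0]
grip_width: 0.022
```

```bash
python3 - <<'E'
from sim import *
o,M=st()
from station import ctrl
import cv2
p,d=ctrl.camera("top");cv2.imwrite("pics/top17.png",cv2.resize(p[110:260,310:490],None,fx=4,fy=4)[:,:,::-1])
p,d=ctrl.camera("wrist");cv2.imwrite("pics/wrist17.png",p[:,:,::-1])
E
```

```text
t 24.1167 q [-0.922  0.216  2.23   1.895  0.933 -0.891] p [ 0.4973 -0.2539  0.1867] F [ 0.3  0.3 -0. ] w 0.022
[[ 0.956  0.002 -0.293]
 [-0.    -1.    -0.008]
 [-0.293  0.008 -0.956]]
```

View pics/top17.png

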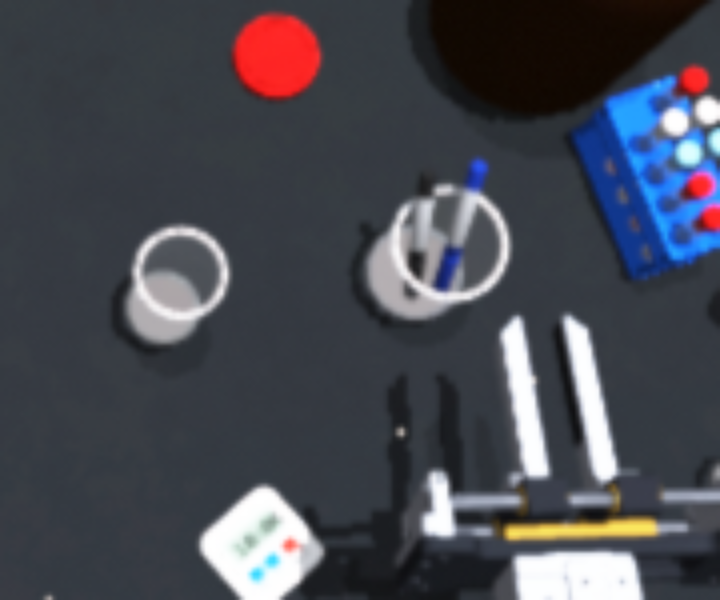

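View pics/wrist17.png

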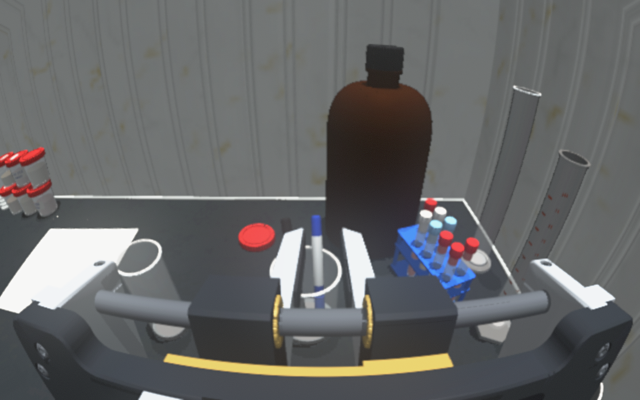

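Both pens stand in the wide beaker, with their tops at (425,185) and (480,167) in the crop. I'll lift away for a clear final view.

{"fn": "jog_arm", "kwargs": {"rows": [-0.01,0,0.03,0,0,0,0.77,-0.01,0,0.03,0,0,0,0.77,-0.01,0,0.03,0,0,0,0.77,0,-0.02,0.03,0,0,0,0.77,0,-0.02,0.02,0,0,0,0.77,0,0,0,0,0,0,0.77,0,0,0,0,0,0,0.77,0,0,0,0,0,0,0.77]}}

```text
time_s: 24.88
ee_pos: [0.4677, -0.2925, 0.3213]
eef_rot: [3.139, 0.301, 0.003]
force: [-0.4, 1.3, -0.6]
grip_width: 0.0215
```

```bash
python3 - <<'E'
from sim import *
o,M=st()
from station import ctrl
import cv2
p,d=ctrl.camera("top");cv2.imwrite("pics/top18.png",p[:,:,::-1])
a=cv2.resize(p[145:205,330:445],None,fx=6.5,fy=6.5,interpolation=2);cv2.imwrite("pics/c18.png",a[:,:,::-1])
p,d=ctrl.camera("scene");cv2.imwrite("pics/scene18.png",p[:,:,::-1])
E
```

```text
t 24.8833 q [-1.053 -0.046  2.098  1.516  0.983 -0.387] p [ 0.4677 -0.2925  0.3213] F [-0.4  1.3 -0.6] w 0.0215
[[ 0.955  0.004 -0.297]
 [ 0.003 -1.    -0.003]
 [-0.297  0.002 -0.955]]
```

View pics/c18.png

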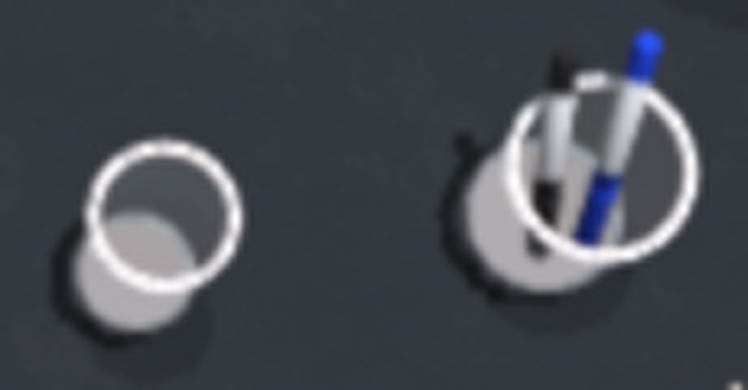

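View pics/scene18.png

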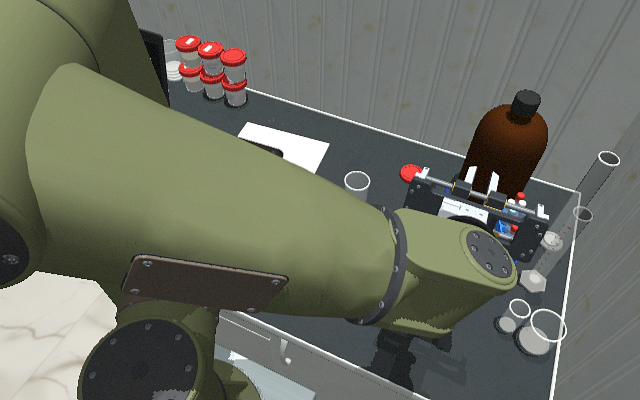

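View pics/top18.png

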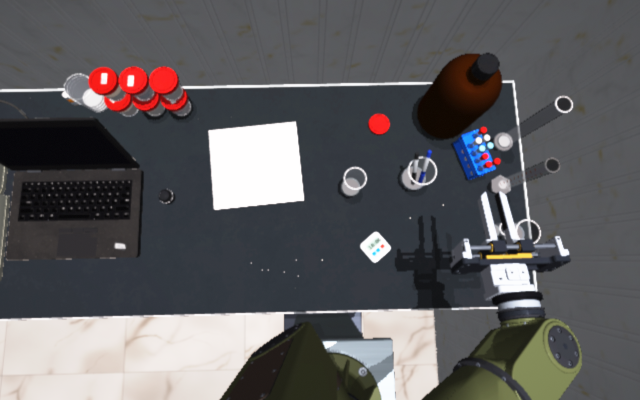

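The top views show the mat empty and both pens standing in the wide beaker. Its rim is still at (604,167) and its floor at (545,213) in the crop, and the tall beaker, timer (375,247) and lid (379,124) haven't moved. The arm hides the wide beaker in the scene view, but the top view is clear. The arm is touching nothing, so I'm handing in.

```bash
python3 -c "
from station import ctrl
ctrl.hand_in()"
```

```text
the job is handed in; nothing more can be done
```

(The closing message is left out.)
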